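# Count conchos through the gate of a counting tray

### The job

Count out three round brass conchos for a belt: with the fingertips, sweep them one at a time across the counting tray and through its narrow gate, so that each drops down the slot into the catch box before the next one goes through. Slide them only; do not pick any of them up. Leave the buckle in the tray and the jar, maul and anvil around it where they are.

Things in the scene. Friction and masses are not known exactly. Their poses are not given: they have to be found in the camera images.
- tray: Counting tray fixed to the bench: flat aluminium pan on a plywood base, at any of many headings. Origin on the bench top under the tray, z up; its -x points from the pan through the gate to the slot. Deck 50 mm above the bench; rims 4 mm thick, 15 mm above the deck (top at 65 mm), also round the slot, out to x -157 mm. Under the slot a catch box, 57 x 70 mm inside, floor at z 6 mm.
- pan (a point): Point on the deck straight above the tray's origin, axes as the tray. Inside its rims the pan runs from x -95 mm (gate wall) to +100 mm and y -110 to +110 mm; its two corners beside the gate are cut off by straight 45 degree cheeks, from (-95, +-60) to (-45, +-110) mm.
- gate (a point): Middle of the gate, at deck height, on the tray's x axis at x -97 mm: a 42 mm wide opening (y -21 to +21 mm) in the 4 mm thick gate wall, open at the top. Axes as the tray.
- slot (a point): Centre of the slot, at deck height, on the tray's x axis at x -122.5 mm: a rectangular opening in the deck just behind the gate wall, from x -99 to -146 mm and y -24 to +24 mm. A concho whose middle is pushed past the slot's edge tips and falls 44 mm into the catch box.
- concho_a: One of three alike conchos: round, slightly domed brass disc with flat back, 32 mm across, 7 mm thick, about 30 g, lying flat on the pan near the gate end. Origin at the centre of its underside.
- concho_b: Same disc, lying in the half of the pan nearer the gate, on the other side of the tray's x axis. Origin at the centre of its underside.
- concho_c: Same disc, lying in the half of the pan farther from the gate, on one side (the buckle lies on the other). Origin at the centre of its underside.
- buckle: Rectangular brass strap buckle, 40 x 32 mm, 6 mm thick (8 mm at the tongue), lying flat in the far half of the pan; stays where it is. Origin at the centre of its underside.
- jar: Bystander: small amber jar with black cap, 48 mm across, 68 mm high, standing on the bench just behind the pan's far rim. Origin at the centre of its underside.
- maul: Bystander: leather worker's maul standing on its white head (72 mm across), wooden handle up, 208 mm high, to the robot's right of the tray. Origin at the centre of its underside.
- anvil: Bystander: flat steel anvil block 75 x 75 x 22 mm on the bench, to the robot's left of the tray. Origin at the centre of its underside.
Mind the look-alikes: they are no part of the job. Leave any orange look-alike of the concho_b alone.

How it is judged:
By the outcome, as a careful person would: the job done as asked, in the order asked, and still so for the second after the job is handed in, with the robot touching nothing.
It also fails if it takes over 72 s, if anything falls off the work surface, if the arm or the gripper's body presses on something with over 40 N, if the wrist force passes 120 N, or if a joint passes its speed limit or range.

### The arm

A 6-joint arm with a two-finger parallel gripper is mounted at the origin on the work surface. World frame = base frame: x ahead of the robot, y to its left, z up, the work surface at z = 0. Lengths are in m, angles in degrees, forces in N, time in s.
With the tool pointing down it reaches from about 0.375 to 0.9 m from the base axis. Payload 3.1 kg.
Tool frame: the origin (TCP) lies at the very end of the fingers, on their centre line; the grasp point (between the pads) lies 19 mm behind it (bot.hold_point_z is the z of the grasp point in the tool frame, in m); z points along the fingers, y is the direction in which the jaws open and shut (so a half turn about z gives the same grasp; the last joint's range is limited). The gripper opens to 87 mm and grips with 3 to 60 N. Pads are 19 mm wide; open, the fingers measure 117 mm over their backs; the gripper's body (75 mm by 190 mm) begins 51 mm behind the grasp point.
Start: joints at [62.538, 30.224, 82.088, -0, 67.689, -10.227], TCP at [0.185, 0.597, 0.223] pointing down, gripper open.
Joint ranges: [-176.69, 176.69], [-43.24, 126.21], [12.49, 139.97], [-82, 262], [0, 151.66], [-163.58, 163.58]. Speed limits (degrees/s): [159.86, 159.86, 180, 180, 180, 180].

### API

Orientations are given as a 3x3 rotation matrix whose columns are the frame's x, y, z axes.
In Python, from rig import bot gives the robot as it stands.
- The arm moves only by the tool servo_tool, never from a script. Its argument "increments" is a list of rows, each a list of 3 entries, a list of its own where there are three numbers: the closure, from 0 (fully open) to 1 (shut), then the shift along the tool's x, y, z in mm, then the turn about the tool's z in degrees. In form: [[claw, [x, y, z], turn], ...]. A call has 1 to 5 rows; each row shifts and turns the commanded pose from where the row before left it, along the tool's axes as they then stand; what a row does not reach is not made up. A row lasts 1/8 s, in which the tool goes at most 62.5 mm and 10.7 degrees, less where a joint would pass 70% of its speed; a pose out of reach is approached as far as the arm can. A call with a gripper value outside its range is refused whole. The fingers move at their own pace and stop on an object; the grip force is fixed at half the most. Time passes only in rows, so rows that do not move let the fingers close. It gives the time, the measured TCP pose, the force and the opening at its end, in the units of the state.
- bot.read_state(): the state, without advancing time (a new reading comes with each control period).
- bot.capture(name): name is "scene" or "top" or "wrist"; returns (picture, depth): 400x640x3 uint8, blue, green, red; 400x640 float32, m along the optical axis (not along the pixel's ray), 0 where there is no reading.
- bot.camera_info(name): a dict with "K" (3x3 intrinsics, pixels), "R" (3x3) and "t" (3): a world point X has camera coordinates R X + t; the wrist camera has in their place "mount" (4x4, takes a point from camera to tool coordinates, whose origin is the TCP and whose axes are the flange's). Camera axes: x right, y down, z forward; pixel columns grow to the right and rows downward; lengths in m; the calibration is good to about 2 mm. A picture is of the moment at which its call begins: read the wrist's pose just before it. camera_info takes no time and is no camera call.
- bot.hand_in(): hands the job in, once; it reports no verdict.
Trained networks look in the newest picture that a camera, given by its name, has taken for a name from the list of things; names that differ only in an ending like _2 or _b are one class to them, and where a whole thing is asked for, a point or a joint stands for the part that bears it (a point fixed in the world has none). Each returns a list of dicts, best first, with "p" (0 to 1); they miss things now and then, are a little off and sometimes report something else, mostly with a low value. They report only what shows in the picture. A call takes as long as a camera call. They do not tell look-alikes from the thing itself.
- bot.find_in(camera, thing): "bbox" ([left, top, right, bottom] in pixels, round what is visible of it).
- bot.trace(camera, thing): "region" (400x640 bool, what is visible of it) and "bbox" ([left, top, right, bottom] in pixels, round what is visible of it).
The state is a dict: "time_s": time; "joint_positions": joint angles; "qvel": joint speeds; "tau": joint torques, N m; "position": TCP position; "tcp_rot": TCP orientation; "force": force on the tool from outside, world axes, zero at the start; "moment": the same for the moment, N m; "opening": opening from 0.0 (shut) to 1.0 (fully open).
Only numpy, scipy, OpenCV 4.12 (cv2) and the standard library are available. Lean on these libraries where they do the work, as an engineer would, in place of code of your own. Each camera call takes 0.05 s, during which the arm holds its last target.

## Working session

There is one attempt and no reset: what is moved stays moved. The work goes in short steps, Python scripts to look and compute and a tool call to move; the robot and the scene stay as the last step left them, time stands still between calls to the robot, and variables do not carry over. Pictures are saved under pics/ and viewed, and the job is handed in when it is done.

Besides the shell and the picture viewer there is one more tool, called after "Emit:" by a JSON object that holds its "name" and its "arguments". servo_tool: Moves the arm, as the interface text tells. Its arguments: {"type":"object","properties":{"increments":{"type":"array","items":{"type":"array"}}},"required":["increments"]}

```bash
mkdir -p pics; ls; python3 - <<'E'
from rig import bot
import cv2,numpy as np
s=bot.read_state(); print(s)
for n in ("scene","top","wrist"):
    p,d=bot.capture(n); cv2.imwrite(f"pics/{n}0.png",p); np.save(f"{n}0.npy",d)
    i=bot.camera_info(n); print(n,i)
    if n!="wrist":
        for t in ("tray","concho_a","buckle","jar","maul","anvil"):
            print(t,[(r["bbox"],round(r["p"],2)) for r in bot.find_in(n,t)])
E
```

```text
pics
{'time_s': 0.0, 'joint_positions': array([ 6.25369181e+01,  3.02809108e+01,  8.21554704e+01,  2.37230467e-03,
        6.76899383e+01, -1.02248899e+01]), 'qvel': array([-0.02006893,  0.04813224,  0.09946298,  0.05780153,  0.14986875,
       -0.02158334]), 'tau': array([ 3.62709193e-05, -4.40045214e+01, -1.76591223e+01,  6.31630886e-02,
        5.81114867e-02, -1.72414275e-04]), 'position': array([0.18480974, 0.59628929, 0.22155588]), 'tcp_rot': array([[-9.55076143e-01,  2.96358664e-01, -1.05073978e-03],
       [ 2.96360217e-01,  9.55074271e-01, -1.93857224e-03],
       [ 4.29021853e-04, -2.16288156e-03, -9.99997569e-01]]), 'force': array([-0.28590768,  0.12861882,  0.70348928]), 'moment': array([-0.00027728,  0.07915592,  0.00511704]), 'opening': 1.0019605058660896}
scene {'K': array([[360.88474905,   0.        , 322.18039069],
       [  0.        , 360.88474905, 199.82799663],
       [  0.        ,   0.        ,   1.        ]]), 'R': array([[ 0.50583244,  0.86262114, -0.00427917],
       [ 0.6838763 , -0.40403191, -0.60751249],
       [-0.52578204,  0.3043731 , -0.7942986 ]]), '
[... 1116 characters left out ...]
99.6], 0.53)]
jar [([338.0, 165.9, 359.5, 187.6], 0.56)]
maul [([477.5, 158.5, 522.9, 196.3], 0.8)]
anvil [([133.7, 217.4, 171.6, 251.2], 0.63), ([239.2, 154.7, 358.2, 280.1], 0.43)]
wrist {'K': array([[340.06249819,   0.        , 320.18669536],
       [  0.        , 340.06249819, 200.8681637 ],
       [  0.        ,   0.        ,   1.        ]]), 'mount': array([[-8.44647428e-04, -9.60596190e-01, -2.77946480e-01,
         7.61015770e-02],
       [ 9.99999311e-01, -1.03779879e-03,  5.47798677e-04,
         6.64755202e-04],
       [-8.14665841e-04, -2.77945826e-01,  9.60596405e-01,
        -1.61845336e-01],
       [ 0.00000000e+00,  0.00000000e+00,  0.00000000e+00,
         1.00000000e+00]])}
```

```bash
python3 - <<'E'
import cv2
p=cv2.imread("pics/top0.png"); cv2.imwrite("pics/top0c.png",cv2.resize(p[140:300,220:380],None,fx=3.75,fy=3.75,interpolation=cv2.INTER_CUBIC))
E
```

```text
(no output)
```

View pics/top0.png

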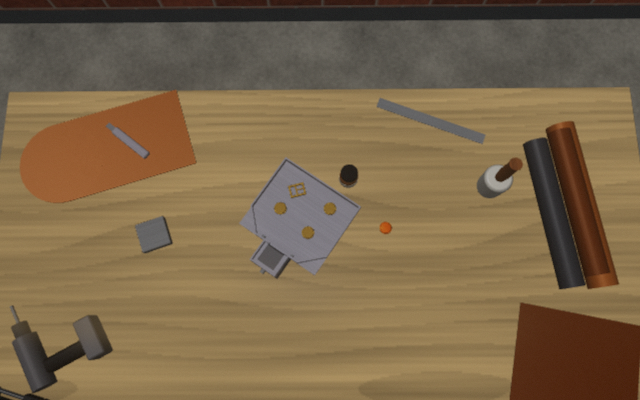

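View pics/scene0.png

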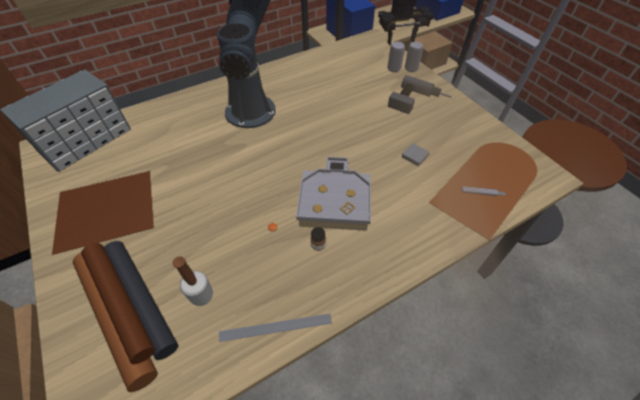

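View pics/wrist0.png

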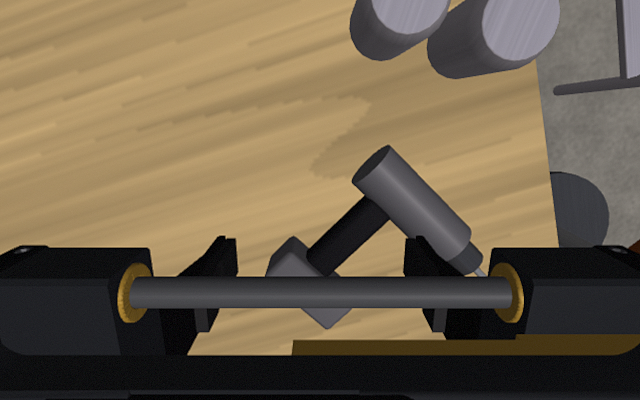

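```bash
sleep 0
```

```text
(no output)
```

View pics/top0c.png

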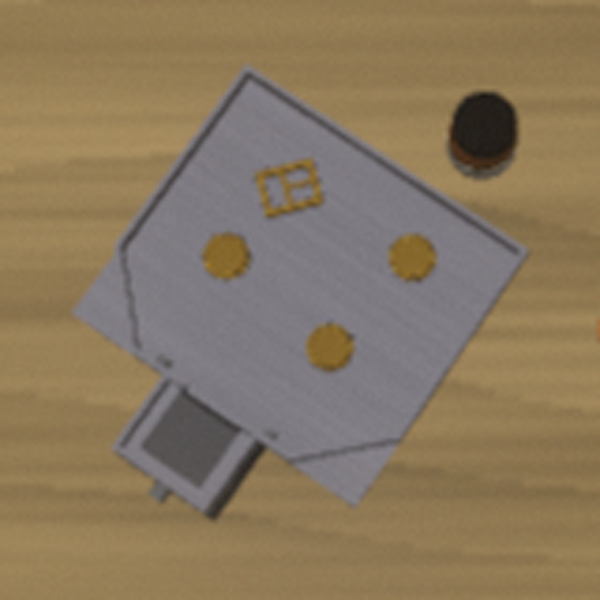

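```bash
cat > h.py <<'E'
import numpy as np,cv2
from rig import bot
from scipy.optimize import least_squares
def cam(n,st=None):
    i=bot.camera_info(n); K=i["K"]
    if n!="wrist": return K,i["R"],i["t"]
    M=i["mount"]; T=np.eye(4); T[:3,:3]=st["tcp_rot"]; T[:3,3]=st["position"]
    C=np.linalg.inv(T@M); return K,C[:3,:3],C[:3,3]
def proj(c,X):
    K,R,t=c; x=(R@np.asarray(X,float).T).T+t; u=(K@x.T).T; return u[:,:2]/u[:,2:]
def ray(c,uv,z):
    K,R,t=c; o=-R.T@t; d=R.T@np.linalg.inv(K)@np.array([*uv,1.]); return o+d*(z-o[2])/d[2]
def t2w(p,P):
    P=np.asarray(P,float); a=p[2]; c,s=np.cos(a),np.sin(a)
    return np.c_[p[0]+c*P[:,0]-s*P[:,1],p[1]+s*P[:,0]+c*P[:,1],P[:,2]]
def w2t(p,X):
    a=p[2]; d=np.asarray(X)[:2]-p[:2]; c,s=np.cos(a),np.sin(a); return np.array([c*d[0]+s*d[1],-s*d[0]+c*d[1]])
def fit(c,uv,P,p0):
    r=least_squares(lambda p:(proj(c,t2w(p,P))-uv).ravel(),p0,loss="soft_l1"); return r.x,(proj(c,t2w(r.x,P))-uv)
E
python3 - <<'E'
from h import *
c=cam("top")
f=lambda l:np.array(l)/3.75+[220,140]-.4
uv=f([(248,68),(527,252),(75,312),(355,505)])
P=np.array([(104,114,65),(104,-114,65),(-99,114,50),(-99,-114,50)])/1000
p,e=fit(c,uv,P,[.5,.1,-.62]); print(p,np.degrees(p[2]),e)
for n,q in (("near",(330,347)),("left",(227,257)),("far",(413,258)),("buckle",(290,188))):
    X=ray(c,f([q])[0],.056); print(n,X,w2t(p,X))
print(t2w(p,np.array([[-.097,0,.05],[-.1225,0,.05]])))
X=ray(c,(349,172),.068);print("jar",X,w2t(p,X))
E
```

```text
[ 0.59045827  0.04807052 -0.60779299] -34.823973126099055 [[-0.04770507 -1.05576068]
 [ 0.84099768 -0.24581429]
 [-0.81224695  0.18217353]
 [ 0.02854509  0.94806398]]
near [0.54913501 0.02713744 0.056     ] [-0.02196871 -0.04078212]
left [0.61003512 0.09545716 0.056     ] [-0.01098964  0.05007968]
far [ 0.60854288 -0.02783944  0.056     ] [ 0.05819476 -0.05198792]
buckle [0.65695813 0.05392065 0.056     ] [0.05124966 0.04277764]
[[0.51082997 0.10346306 0.05      ]
 [0.48989675 0.11802501 0.05      ]]
jar [ 0.69875626 -0.07668669  0.068     ] [ 0.16014643 -0.04057015]
```

Emit:
{"name": "servo_tool", "arguments": {"increments": [[0.8, [-45, -30.5, 0], 0], [0.8, [-45, -30.5, 0], 0], [0.8, [-45, -30.5, 0], 0], [0.8, [-45, -30.5, 0], 0], [0.8, [-45, -30.5, 0], 0]]}}

```text
time_s: 1.38
position: [0.356, 0.3834, 0.2228]
tcp_rot: [[-0.955, 0.296, 0.001], [0.296, 0.955, 0.001], [-0.001, 0.001, -1.0]]
force: [0.6, 0.6, -0.2]
opening: 0.514
```

Emit:
{"name": "servo_tool", "arguments": {"increments": [[0.8, [-45, -30.5, 0], 0], [0.8, [-45, -30.5, 0], 0], [0.8, [-45, -30.5, 0], 0], [0.8, [-45, -30.5, 0], 0], [0.8, [-45, -30.5, 0], 0]]}}

```text
time_s: 2.0
position: [0.5257, 0.1708, 0.2228]
tcp_rot: [[-0.955, 0.296, 0.001], [0.296, 0.955, 0.0], [-0.001, 0.0, -1.0]]
force: [0.9, 0.3, 0.4]
opening: 0.202
```

Emit:
{"name": "servo_tool", "arguments": {"increments": [[0.8, [-45, -30.5, 0], 0], [0.8, [-45, -30.5, 0], 0], [0.8, [-45, -30.5, 0], 0], [0.8, [-45, -30.5, 0], 0], [0.8, [0, 0, 0], 8.8]]}}

```text
time_s: 2.62
position: [0.6632, -0.0018, 0.2223]
tcp_rot: [[-0.895, 0.447, 0.003], [0.447, 0.895, -0.001], [-0.003, -0.0, -1.0]]
force: [-0.4, 0.4, -0.1]
opening: 0.198
```

Emit:
{"name": "servo_tool", "arguments": {"increments": [[0.8, [0, 0, 0], 8.8], [0.8, [0, 0, 0], 0], [0.8, [0, 0, 0], 0]]}}

```text
time_s: 3.0
position: [0.6603, 0.0026, 0.2226]
tcp_rot: [[-0.822, 0.569, 0.0], [0.569, 0.822, -0.0], [-0.0, -0.0, -1.0]]
force: [0.1, 0.2, -0.2]
opening: 0.198
```

```bash
python3 - <<'E'
from h import *
import pickle
s=bot.read_state(); p,d=bot.capture("wrist"); cv2.imwrite("pics/w1.png",p); np.save("w1d.npy",d); pickle.dump(s,open("w1s.pkl","wb"))
for t in ("concho_a","buckle","tray"):
    print(t,[(r["bbox"],round(r["p"],2)) for r in bot.find_in("wrist",t)])
c=cam("wrist",s); q=[.59046,.04807,-.60779]
P=np.array([(-95,60),(-45,110),(-95,-60),(-45,-110),(100,110),(100,-110),(-99,24),(-99,-24),(-146,24),(-146,-24)])/1000
print(proj(c,t2w(q,np.c_[P,np.full(len(P),.05)])).round(1))
E
```

```text
concho_a [([247.9, 137.4, 280.0, 172.1], 0.77), ([142.8, 176.7, 169.3, 204.8], 0.72), ([259.9, 49.3, 294.5, 85.6], 0.56), ([355.6, 65.5, 393.0, 101.3], 0.55)]
buckle [([335.1, 124.6, 389.0, 176.5], 0.94)]
tray [([188.0, 1.7, 445.2, 207.4], 0.71)]
[[386.2 -20.6]
 [438.5  42.8]
 [246.9 -20.8]
 [194.7  42.4]
 [424.6 197.5]
 [209.1 197.3]
 [344.5 -26. ]
 [288.6 -26.1]
 [345.7 -91.7]
 [287.2 -91.8]]
```

View pics/w1.png

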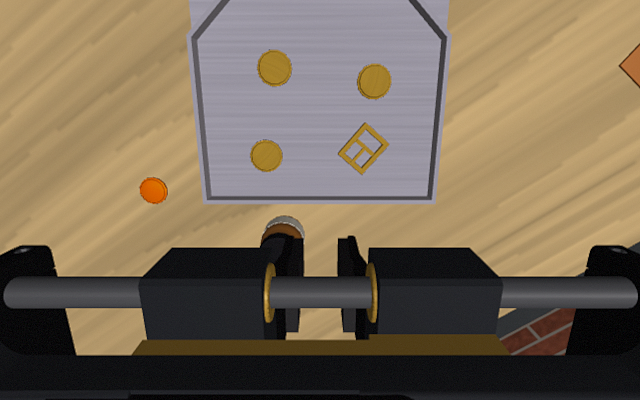

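Emit:
{"name": "servo_tool", "arguments": {"increments": [[0.8, [50, 0, 0], 0], [0.8, [30, 0, 0], 0], [0.8, [0, 0, 0], 0], [0.8, [0, 0, 0], 0]]}}

```text
time_s: 3.7
position: [0.5959, 0.0478, 0.2231]
tcp_rot: [[-0.821, 0.571, 0.002], [0.571, 0.821, -0.001], [-0.002, 0.001, -1.0]]
force: [1.0, -0.4, 0.2]
opening: 0.199
```

```bash
python3 - <<'E'
from h import *
import pickle
s=bot.read_state(); p,d=bot.capture("wrist"); cv2.imwrite("pics/w2.png",p); np.save("w2d.npy",d); pickle.dump(s,open("w2s.pkl","wb"))
for t in ("concho_a","buckle","tray"):
    print(t,[(r["bbox"],round(r["p"],2)) for r in bot.find_in("wrist",t)])
c=cam("wrist",s); q=[.59046,.04807,-.60779]
P=np.array([(-95,60),(-45,110),(-95,-60),(-45,-110),(100,110),(100,-110),(-99,24),(-99,-24),(-146,24),(-146,-24)])/1000
print(proj(c,t2w(q,np.c_[P,np.full(len(P),.05)])).round(1))
cv2.imwrite("pics/w2c.png",cv2.resize(p[0:180,180:460],None,fx=2.8,fy=2.8,interpolation=cv2.INTER_CUBIC))
E
```

```text
concho_a [([355.6, 152.1, 388.6, 183.7], 0.91), ([260.9, 137.3, 296.2, 169.3], 0.62), ([151.4, 240.4, 173.6, 263.1], 0.62), ([252.5, 215.2, 282.0, 244.6], 0.56)]
buckle [([337.2, 203.4, 383.6, 250.4], 0.76)]
tray [([197.3, 2.2, 438.0, 278.7], 0.73)]
[[380.7  75.9]
 [429.8 130.7]
 [251.1  75.9]
 [202.4 130.9]
 [417.9 266.5]
 [215.4 266.8]
 [341.9  71.3]
 [289.9  71.3]
 [342.8  14.6]
 [288.5  14.6]]
```

View pics/w2c.png

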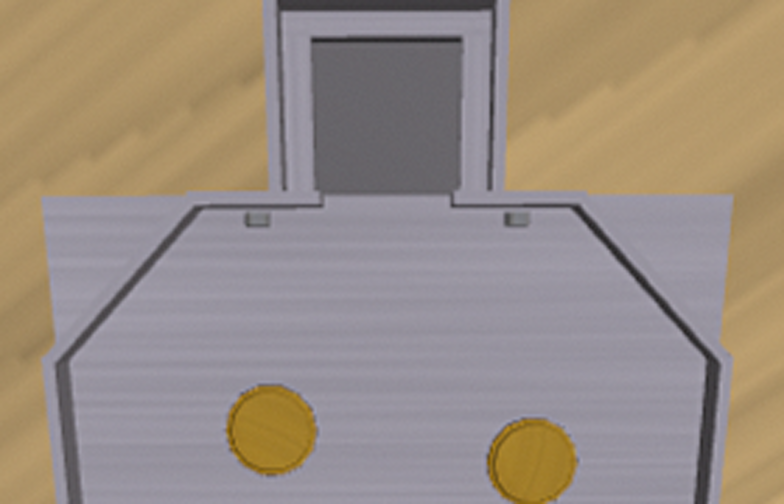

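```bash
cat >> h.py <<'E'
def blobs(p,c,q):
    hsv=cv2.cvtColor(p,cv2.COLOR_BGR2HSV); m=((hsv[...,0]>16)&(hsv[...,0]<28)&(hsv[...,1]>170)&(hsv[...,2]>90)).astype(np.uint8)
    n,l,st,ce=cv2.connectedComponentsWithStats(m)
    out=[]
    for i in range(1,n):
        if st[i,4]>120:
            X=ray(c,ce[i],.055); t=w2t(q,X)
            if abs(t[0])<.17 and abs(t[1])<.12: out.append((ce[i].round(1),st[i,2:].tolist(),X.round(4),(t*1000).round(1)))
    return out
E
python3 - <<'E'
from h import *
import pickle
s=pickle.load(open("w2s.pkl","rb")); c=cam("wrist",s); p=cv2.imread("pics/w2.png")
f=lambda l:np.array(l)/2.8+[180,0]-.3
uv=f([(312,38),(462,38),(203,208),(576,208),(68,361),(708,361),(313,193),(461,193)])
P=np.array([(-146,-24,50),(-146,24,50),(-95,-60,50),(-95,60,50),(-45,-110,50),(-45,110,50),(-99,-24,50),(-99,24,50)])/1000
q,e=fit(c,uv,P,[.5905,.048,-.6078]); print(q,np.degrees(q[2]));print(e.round(1))
np.save("q.npy",q)
for b in blobs(p,c,q): print(b)
s=pickle.load(open("w1s.pkl","rb"))
for b in blobs(cv2.imread("pics/w1.png"),cam("wrist",s),q): print(b)
d=np.load("w2d.npy"); print(d[100,300])
E
```

```text
[ 0.59015447  0.05072699 -0.60792449] -34.831507537846925
[[-0.3 -0.9]
 [ 0.5 -0.9]
 [ 1.  -0.1]
 [-2.4 -0.2]
 [ 0.3  0.4]
 [-0.5  0.3]
 [ 0.6  0.6]
 [-0.2  0.6]]
(array([276.2, 153.1]), [31, 31, 754], array([0.5485, 0.0301, 0.055 ]), array([-22.4, -40.8]))
(array([369.3, 164.7]), [31, 30, 734], array([0.6097, 0.0981, 0.055 ]), array([-11.,  50.]))
(array([360.4, 222.8]), [47, 45, 527], array([0.6554, 0.058 , 0.055 ]), array([49.4, 43.3]))
(array([268.7, 230.1]), [29, 27, 629], array([ 0.6078, -0.0243,  0.055 ]), array([ 57.3, -51.5]))
(array([268.4, 292.7]), [11, 58, 272], array([ 0.6661, -0.069 ,  0.055 ]), array([130.7, -54.9]))
(array([373.9, 297.2]), [6, 53, 175], array([0.737 , 0.0229, 0.055 ]), array([136.4,  61. ]))
(array([274. ,  67.8]), [33, 36, 928], array([0.5494, 0.0296, 0.055 ]), array([-21.4, -40.7]))
(array([373.6,  81.1]), [34, 35, 907], array([0.6105, 0.0976, 0.055 ]), array([-10.1,  50.1]))
(array([363. , 148.4]), [51, 51, 656], array([0.6565, 0.0565, 0.055 ]), array([51.2, 42.6]))
(array([265.8, 155.6]), [32, 31, 747], array([ 0.6086, -0.0248,  0.055 ]), array([ 58.3, -51.5]))
0.3224229
```

```bash
cat > w.py <<'E'
from h import *
q=np.load("q.npy")
def where(s=None):
    s=s or bot.read_state(); t=w2t(q,s["position"])*1000; x=s["tcp_rot"][:,0]
    h=np.degrees(np.arctan2(x[1],x[0])-q[2]-np.pi); h=(h+180)%360-180
    print("t",round(s["time_s"],2),"tcp tray",t.round(1),"z",round(s["position"][2]*1000,1),"turn",round(-h,1),"F",s["force"].round(1),"j",s["joint_positions"].round(0),"op",round(s["opening"],2))
if __name__=="__main__": where()
E
python3 w.py
```

```text
t 3.9 tcp tray [6.4 0.5] z 222.5 turn 0.0 F [ 0.4 -0.3 -0.2] j [ -6.  28.  86.  -0.  66. -61.] op 0.2
```

Emit:
{"name": "servo_tool", "arguments": {"increments": [[0.8, [8, -40, 0], 0], [0.8, [0.5, -21, 0], 0], [0.8, [0, 0, 30], 9], [0.8, [0, 0, 30], 9], [0.8, [0, 0, 30], 9]]}}

```text
time_s: 4.53
position: [0.5539, 0.0021, 0.132]
tcp_rot: [[-0.466, 0.885, 0.002], [0.885, 0.466, -0.0], [-0.001, 0.002, -1.0]]
force: [-0.5, -1.6, 0.0]
opening: 0.198
```

Emit:
{"name": "servo_tool", "arguments": {"increments": [[0.8, [0, 0, 25], 9], [0.8, [0, 0, 15], 9], [0.8, [0, 0, 0], 0], [0.8, [0, 0, 0], 0]]}}

```text
time_s: 5.03
position: [0.5537, 0.0025, 0.0931]
tcp_rot: [[-0.178, 0.984, 0.001], [0.984, 0.178, -0.0], [-0.0, 0.001, -1.0]]
force: [0.2, 0.7, 0.1]
opening: 0.2
```

```bash
python3 w.py; python3 - <<'E'
from w import *
s=bot.read_state(); p,d=bot.capture("wrist"); cv2.imwrite("pics/w3.png",p)
for b in blobs(p,cam("wrist",s),q): print(b)
E
```

```text
t 5.03 tcp tray [ -2.3 -60.4] z 93.1 turn 44.9 F [0.2 0.7 0.1] j [-11.  35.  99.   0.  46. -22.] op 0.2
(array([447.9,  89.1]), [55, 57, 2455], array([0.6096, 0.098 , 0.055 ]), array([-11. ,  49.9]))
(array([504.5, 174.4]), [57, 68, 1915], array([0.6566, 0.0571, 0.055 ]), array([50.9, 43.2]))
(array([319.4, 186.2]), [50, 50, 1934], array([0.5488, 0.0303, 0.055 ]), array([-22.3, -40.4]))
(array([267.1, 293.6]), [8, 58, 211], array([ 0.5276, -0.048 ,  0.055 ]), array([   5. , -116.8]))
(array([373.6, 294. ]), [6, 57, 194], array([ 0.5973, -0.0358,  0.055 ]), array([ 55.3, -66.9]))
(array([337.6, 345.8]), [375, 19, 5131], array([ 0.5816, -0.0801,  0.055 ]), array([  67.7, -112.3]))
```

View pics/w3.png

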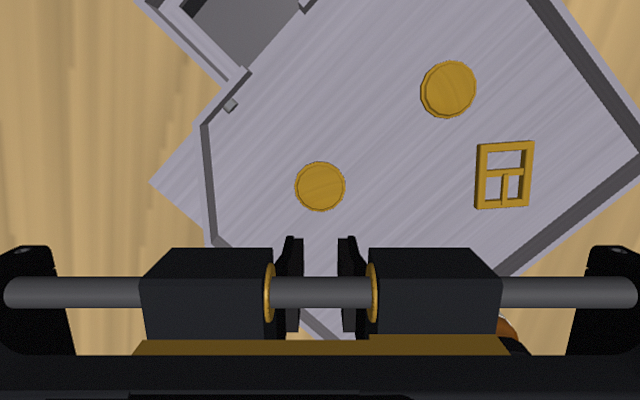

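Emit:
{"name": "servo_tool", "arguments": {"increments": [[0.8, [0, 0, 25], 0], [0.8, [0, 0, 10], 0], [0.8, [0, 0, 4], 0], [0.8, [0, 0, 1], 0], [0.8, [0, 0, 0], 0]]}}

```text
time_s: 5.7
position: [0.5532, 0.0029, 0.053]
tcp_rot: [[-0.177, 0.984, 0.001], [0.984, 0.177, -0.0], [-0.0, 0.001, -1.0]]
force: [-0.5, 1.0, -0.4]
opening: 0.201
```

```bash
python3 w.py
```

```text
t 5.7 tcp tray [ -3.  -60.4] z 53.0 turn 45.0 F [-0.5  1.  -0.4] j [-11.  39. 100.   0.  41. -21.] op 0.2
```

Emit:
{"name": "servo_tool", "arguments": {"increments": [[0.8, [5, 0, 0], 0], [0.8, [6, 0, 0], 0], [0.8, [8, 0, 0], 0], [0.8, [8, 0, 0], 0], [0.8, [8, 0, 0], 0]]}}

```text
time_s: 6.32
position: [0.5465, 0.0381, 0.0526]
tcp_rot: [[-0.177, 0.984, -0.0], [0.984, 0.177, -0.0], [-0.0, -0.0, -1.0]]
force: [0.4, -0.7, 0.6]
opening: 0.205
```

Emit:
{"name": "servo_tool", "arguments": {"increments": [[0.8, [8, 0, 0], 0], [0.8, [8, 0, 0], 0], [0.8, [6, 0, 0], 0], [0.8, [4, 0, 0], 0], [0.8, [0, 0, 0], 0]]}}

```text
time_s: 6.95
position: [0.5419, 0.0633, 0.0525]
tcp_rot: [[-0.177, 0.984, -0.0], [0.984, 0.177, 0.0], [0.0, -0.0, -1.0]]
force: [-0.0, -0.0, 0.5]
opening: 0.198
```

```bash
python3 - <<'E'
from w import *
where();s=bot.read_state(); p,d=bot.capture("wrist"); cv2.imwrite("pics/w4.png",p)
for b in blobs(p,cam("wrist",s),q): print(b)
E
```

```text
t 6.95 tcp tray [-46.7 -17.3] z 52.5 turn 45.0 F [-0.  -0.   0.5] j [ -5.  39. 101.   0.  40. -15.] op 0.2
(array([320.2, 211.4]), [62, 60, 2859], array([0.538 , 0.0883, 0.055 ]), array([-64.3,   1.1]))
(array([465.7, 215.1]), [62, 59, 2867], array([0.609 , 0.0991, 0.055 ]), array([-12.2,  50.5]))
(array([267.6, 291.7]), [11, 58, 225], array([0.5184, 0.0396, 0.055 ]), array([-52.5, -50.1]))
(array([373.6, 294.1]), [6, 57, 195], array([0.5739, 0.0481, 0.055 ]), array([-11.8, -11.5]))
(array([532.7, 271.8]), [63, 10, 480], array([0.6523, 0.0754, 0.055 ]), array([36.9, 55.7]))
(array([363.2, 342.8]), [423, 47, 6687], array([0.5749, 0.0172, 0.055 ]), array([  6.6, -36.2]))
```

View pics/w4.png

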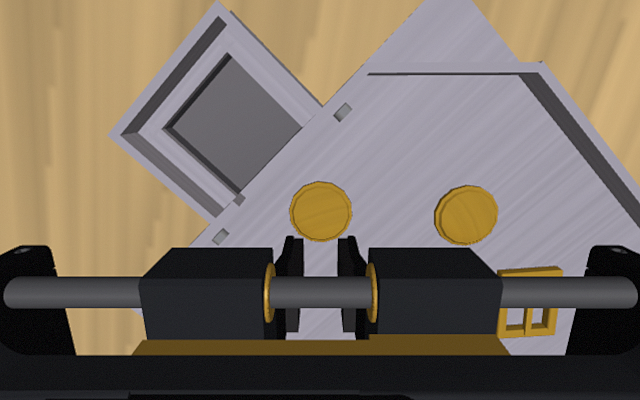

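Emit:
{"name": "servo_tool", "arguments": {"increments": [[0.8, [-12, 0, 0], 0], [0.8, [0, 0, -20], 0], [0.8, [0, 0, -10], -9], [0.8, [0, 0, 0], -9], [0.8, [0, 0, 0], -9]]}}

```text
time_s: 7.62
position: [0.5446, 0.0501, 0.0828]
tcp_rot: [[-0.608, 0.794, 0.001], [0.794, 0.608, -0.0], [-0.001, 0.0, -1.0]]
force: [-0.2, 1.1, 0.9]
opening: 0.2
```

Emit:
{"name": "servo_tool", "arguments": {"increments": [[0.8, [0, 0, 0], -9], [0.8, [0, 0, 0], -9], [0.8, [-4, 26, 0], 0], [0.8, [0, 0, 0], 0], [0.8, [0, 0, 0], 0]]}}

```text
time_s: 8.25
position: [0.5617, 0.0695, 0.0823]
tcp_rot: [[-0.821, 0.571, -0.001], [0.571, 0.821, -0.0], [0.001, -0.001, -1.0]]
force: [0.1, 0.2, 0.1]
opening: 0.197
```

```bash
python3 - <<'E'
from w import *
where();s=bot.read_state(); p,d=bot.capture("wrist"); cv2.imwrite("pics/w5.png",p)
for b in blobs(p,cam("wrist",s),q): print(b)
E
```

```text
t 8.25 tcp tray [-34.   -0.9] z 82.3 turn 0.0 F [0.1 0.2 0.1] j [ -4.  37.  97.  -0.  46. -59.] op 0.2
(array([320.4, 186.2]), [54, 52, 2153], array([0.5373, 0.0875, 0.055 ]), array([-64.4,   0. ]))
(array([268.7, 292.2]), [12, 58, 273], array([0.5748, 0.0218, 0.055 ]), array([  3.9, -32.5]))
```

View pics/w5.png

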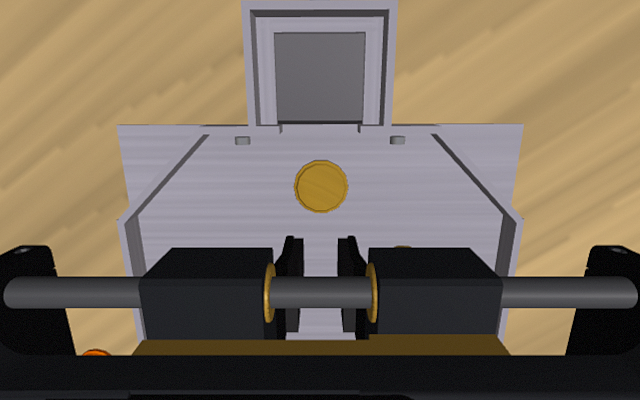

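Emit:
{"name": "servo_tool", "arguments": {"increments": [[0.8, [0, 0, 20], 0], [0.8, [0, 0.5, 8], 0], [0.8, [0, 0, 1.5], 0], [0.8, [5, 0, 0], 0], [0.8, [7, 0, 0], 0]]}}

```text
time_s: 8.93
position: [0.5528, 0.0776, 0.0535]
tcp_rot: [[-0.821, 0.571, 0.001], [0.571, 0.821, -0.0], [-0.001, 0.0, -1.0]]
force: [-0.5, -0.5, 0.6]
opening: 0.197
```

Emit:
{"name": "servo_tool", "arguments": {"increments": [[0.8, [8, 0, 0], 0], [0.8, [8, 0, 0], 0], [0.8, [8, 0, 0], 0], [0.8, [7, 0, 0], 0], [0.8, [4, 0, 0], 0]]}}

```text
time_s: 9.55
position: [0.5236, 0.0978, 0.0531]
tcp_rot: [[-0.821, 0.571, -0.0], [0.571, 0.821, -0.0], [0.0, -0.0, -1.0]]
force: [-0.0, -1.2, 0.1]
opening: 0.198
```

```bash
python3 - <<'E'
from w import *
where();s=bot.read_state(); p,d=bot.capture("wrist"); cv2.imwrite("pics/w6.png",p)
for b in blobs(p,cam("wrist",s),q): print(b)
E
```

```text
t 9.55 tcp tray [-81.5   0.6] z 53.1 turn -0.0 F [-0.  -1.2  0.1] j [ -1.  38. 103.  -0.  39. -57.] op 0.2
(array([320.1, 212.3]), [63, 60, 2905], array([0.5041, 0.1122, 0.055 ]), array([-105.7,    1.3]))
(array([268.7, 292.2]), [12, 58, 285], array([0.5251, 0.0643, 0.055 ]), array([-61.2, -26. ]))
(array([373.9, 296.7]), [6, 56, 178], array([0.5593, 0.1087, 0.055 ]), array([-58.4,  30. ]))
```

View pics/w6.png

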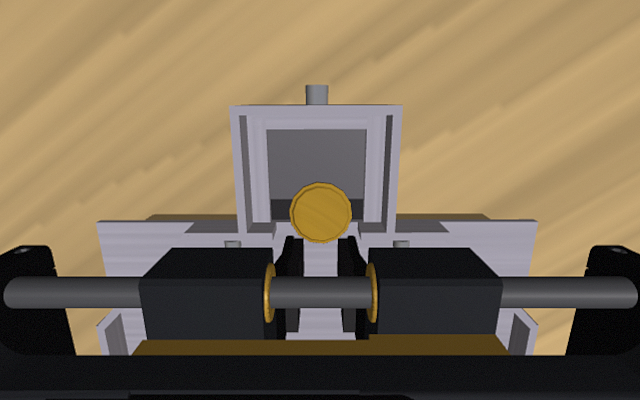

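Emit:
{"name": "servo_tool", "arguments": {"increments": [[0.8, [3, 0, 0], 0], [0.8, [3, 0, 0], 0], [0.8, [0, 0, 0], 0]]}}

```text
time_s: 9.98
position: [0.5188, 0.101, 0.053]
tcp_rot: [[-0.821, 0.571, -0.0], [0.571, 0.821, 0.0], [0.0, -0.0, -1.0]]
force: [-0.5, 0.5, 0.9]
opening: 0.199
```

```bash
python3 - <<'E'
from w import *
where();s=bot.read_state(); p,d=bot.capture("wrist"); cv2.imwrite("pics/w7.png",p)
for b in blobs(p,cam("wrist",s),q): print(b)
E
```

```text
t 9.97 tcp tray [-87.2   0.5] z 53.0 turn -0.0 F [-0.5  0.5  0.9] j [ -1.  38. 103.  -0.  38. -56.] op 0.2
(array([320.4, 171.1]), [52, 51, 2019], array([0.4825, 0.1273, 0.055 ]), array([-132.1,    1.4]))
(array([268.6, 292.4]), [12, 58, 291], array([0.5204, 0.0675, 0.055 ]), array([-66.8, -26.1]))
```

View pics/w7.png

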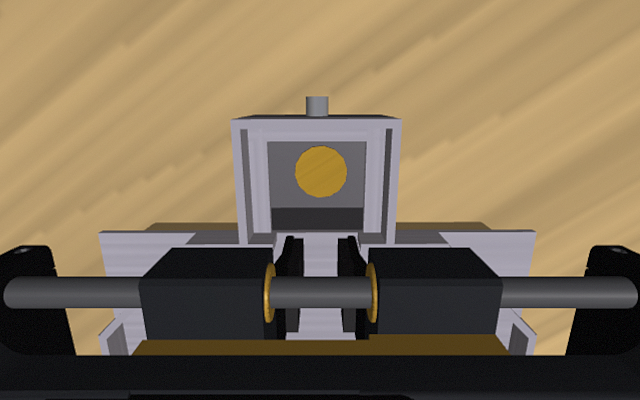

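Emit:
{"name": "servo_tool", "arguments": {"increments": [[0.8, [-5, 0, -40], 0], [0.8, [-45, 35, 0], 0], [0.8, [-45, 35, 0], 0], [0.8, [0, 0, 0], -9], [0.8, [0, 0, 0], -9]]}}

```text
time_s: 10.65
position: [0.6377, 0.1039, 0.0927]
tcp_rot: [[-0.959, 0.285, -0.0], [0.285, 0.959, 0.0], [0.0, -0.0, -1.0]]
force: [0.6, -0.1, -0.5]
opening: 0.203
```

Emit:
{"name": "servo_tool", "arguments": {"increments": [[0.8, [0, 0, 0], -9], [0.8, [0, 0, 0], -9], [0.8, [0, 0, 0], -9], [0.8, [0, 0, 0], 0], [0.8, [0, 0, 0], 0]]}}

```text
time_s: 11.28
position: [0.637, 0.104, 0.093]
tcp_rot: [[-0.985, -0.174, -0.0], [-0.174, 0.985, 0.0], [0.0, 0.0, -1.0]]
force: [0.9, 0.5, 0.8]
opening: 0.199
```

```bash
python3 - <<'E'
from w import *
where();s=bot.read_state(); p,d=bot.capture("wrist"); cv2.imwrite("pics/w8.png",p)
for b in blobs(p,cam("wrist",s),q): print(b)
E
```

```text
t 11.28 tcp tray [ 8.  70.6] z 93.0 turn -44.9 F [0.9 0.5 0.8] j [  -1.   41.   85.    0.   54. -101.] op 0.2
(array([388. ,   8.4]), [48, 22, 735], array([0.5094, 0.1184, 0.055 ]), array([-105. ,    9.4]))
(array([112.1, 146.6]), [54, 52, 2188], array([ 0.6078, -0.0239,  0.055 ]), array([ 57.1, -51.2]))
(array([316.9, 184.8]), [51, 49, 1933], array([0.6097, 0.0978, 0.055 ]), array([-10.9,  49.8]))
(array([238.8, 232.2]), [66, 29, 940], array([0.6484, 0.0547, 0.055 ]), array([45.5, 36.5]))
(array([267.4, 295. ]), [11, 54, 192], array([0.6895, 0.0783, 0.055 ]), array([65.8, 79.4]))
```

View pics/w8.png

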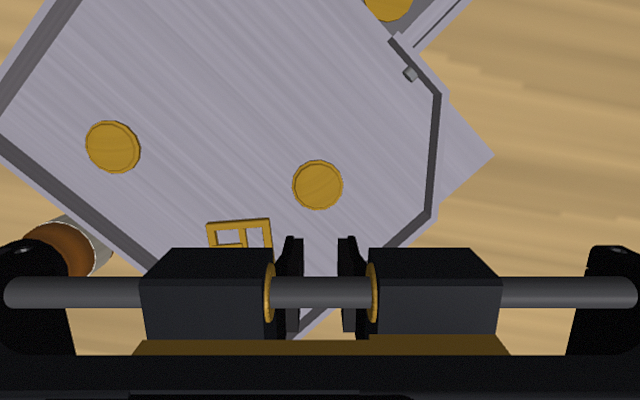

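Emit:
{"name": "servo_tool", "arguments": {"increments": [[0.8, [0, -1.5, 25], 0], [0.8, [0, 0, 10], 0], [0.8, [0, 0, 4], 0], [0.8, [0, 0, 1], 0], [0.8, [5, 0, 0], 0]]}}

```text
time_s: 11.95
position: [0.6331, 0.1017, 0.0536]
tcp_rot: [[-0.984, -0.177, 0.002], [-0.177, 0.984, -0.0], [-0.002, -0.0, -1.0]]
force: [1.0, -1.1, 0.7]
opening: 0.195
```

Emit:
{"name": "servo_tool", "arguments": {"increments": [[0.8, [6, 0, 0], 0], [0.8, [8, 0, 0], 0], [0.8, [8, 0, 0], 0], [0.8, [8, 0, 0], 0], [0.8, [8, 0, 0], 0]]}}

```text
time_s: 12.58
position: [0.5945, 0.0949, 0.0532]
tcp_rot: [[-0.984, -0.176, 0.0], [-0.176, 0.984, -0.0], [-0.0, -0.0, -1.0]]
force: [0.2, -0.0, -0.2]
opening: 0.197
```

Emit:
{"name": "servo_tool", "arguments": {"increments": [[0.8, [8, 0, 0], 0], [0.8, [8, 0, 0], 0], [0.8, [8, 0, 0], 0], [0.8, [5, 0, 0], 0], [0.8, [0, 0, 0], 0]]}}

```text
time_s: 13.2
position: [0.5659, 0.0899, 0.053]
tcp_rot: [[-0.984, -0.176, -0.001], [-0.176, 0.984, -0.0], [0.001, 0.0, -1.0]]
force: [0.5, 0.3, -0.4]
opening: 0.201
```

```bash
python3 - <<'E'
from w import *
where();s=bot.read_state(); p,d=bot.capture("wrist"); cv2.imwrite("pics/w9.png",p)
for b in blobs(p,cam("wrist",s),q): print(b)
E
```

```text
t 13.2 tcp tray [-42.3  18.3] z 53.0 turn -45.0 F [ 0.5  0.3 -0.4] j [  -2.   40.   97.   -0.   43. -102.] op 0.2
(array([397.4, 113.7]), [54, 56, 2330], array([0.4899, 0.1126, 0.055 ]), array([-117.7,   -6.5]))
(array([320.1, 210.6]), [62, 60, 2837], array([0.5416, 0.0861, 0.055 ]), array([-60. ,   1.3]))
(array([ 90.5, 271.5]), [49, 12, 395], array([ 0.5954, -0.0257,  0.055 ]), array([ 47.9, -59.7]))
(array([267.8, 293. ]), [11, 57, 205], array([0.5917, 0.0668, 0.055 ]), array([-7.9, 14.1]))
(array([373.9, 299.3]), [6, 53, 162], array([0.5856, 0.1231, 0.055 ]), array([-45.1,  56.8]))
(array([ 97.7, 311.5]), [42, 9, 218], array([ 0.619 , -0.0221,  0.055 ]), array([ 65.3, -43.3]))
```

View pics/w9.png

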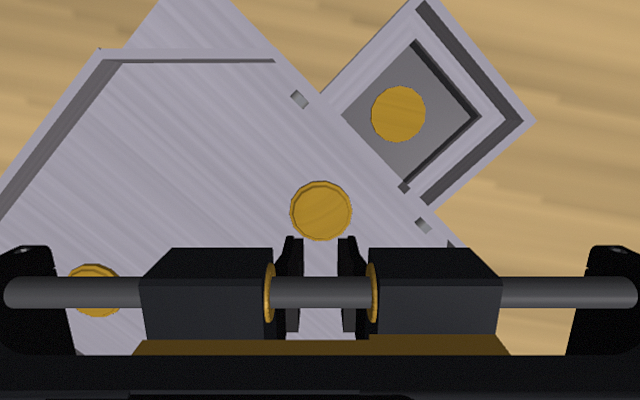

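Emit:
{"name": "servo_tool", "arguments": {"increments": [[0.8, [-12, 0, 0], 0], [0.8, [0, 0, -20], 0], [0.8, [0, 0, -10], 9], [0.8, [0, 0, 0], 9], [0.8, [0, 0, 0], 9]]}}

```text
time_s: 13.88
position: [0.5798, 0.0922, 0.0834]
tcp_rot: [[-0.956, 0.294, 0.002], [0.294, 0.956, -0.0], [-0.002, 0.001, -1.0]]
force: [-0.0, 0.6, -0.3]
opening: 0.2
```

Emit:
{"name": "servo_tool", "arguments": {"increments": [[0.8, [0, 0, 0], 9], [0.8, [0, 0, 0], 9], [0.8, [-4, -26, 0], 0], [0.8, [0, 0, 0], 0], [0.8, [0, 0, 0], 0]]}}

```text
time_s: 14.5
position: [0.5679, 0.0686, 0.0832]
tcp_rot: [[-0.821, 0.572, 0.001], [0.572, 0.821, 0.0], [-0.001, 0.001, -1.0]]
force: [-0.4, 0.3, -0.2]
opening: 0.194
```

```bash
python3 - <<'E'
from w import *
where();s=bot.read_state(); p,d=bot.capture("wrist"); cv2.imwrite("pics/w10.png",p)
for b in blobs(p,cam("wrist",s),q): print(b)
E
```

```text
t 14.5 tcp tray [-28.5   2. ] z 83.2 turn 0.0 F [-0.4  0.3 -0.2] j [ -4.  37.  96.   0.  46. -59.] op 0.19
(array([317.9,  72. ]), [49, 51, 1916], array([0.4925, 0.1208, 0.055 ]), array([-120.2,    1.7]))
(array([319.3, 183.6]), [53, 52, 2153], array([0.5421, 0.087 , 0.055 ]), array([-60.2,   2.3]))
(array([268.5, 292.4]), [12, 58, 281], array([0.5815, 0.0204, 0.055 ]), array([ 10.2, -29.8]))
```

View pics/w10.png

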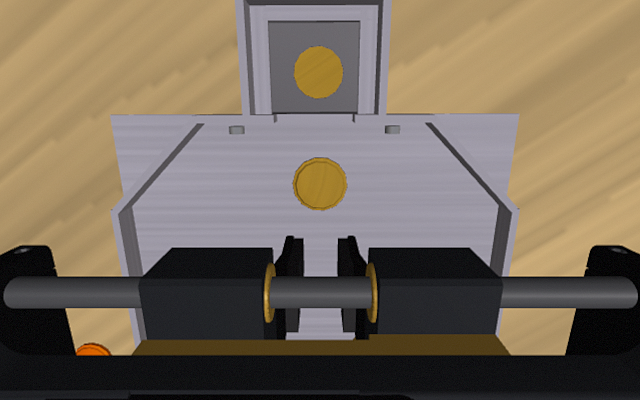

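Emit:
{"name": "servo_tool", "arguments": {"increments": [[0.8, [0, -2, 20], 0], [0.8, [0, 0, 8], 0], [0.8, [0, 0, 2], 0], [0.8, [5, 0, 0], 0], [0.8, [7, 0, 0], 0]]}}

```text
time_s: 15.18
position: [0.5558, 0.0739, 0.0535]
tcp_rot: [[-0.821, 0.571, 0.001], [0.571, 0.821, 0.0], [-0.001, 0.001, -1.0]]
force: [-0.4, 0.3, -0.6]
opening: 0.198
```

Emit:
{"name": "servo_tool", "arguments": {"increments": [[0.8, [8, 0, 0], 0], [0.8, [8, 0, 0], 0], [0.8, [8, 0, 0], 0], [0.8, [8, 0, 0], 0], [0.8, [6, 0, 0], 0]]}}

```text
time_s: 15.8
position: [0.5241, 0.0956, 0.0531]
tcp_rot: [[-0.821, 0.571, -0.0], [0.571, 0.821, -0.0], [0.0, -0.0, -1.0]]
force: [-0.2, -0.6, 0.3]
opening: 0.197
```

Emit:
{"name": "servo_tool", "arguments": {"increments": [[0.8, [4, 0, 0], 0], [0.8, [4, 0, 0], 0], [0.8, [0, 0, 0], 0], [0.8, [0, 0, 0], 0]]}}

```text
time_s: 16.3
position: [0.5182, 0.0998, 0.053]
tcp_rot: [[-0.821, 0.571, 0.0], [0.571, 0.821, -0.0], [-0.0, 0.0, -1.0]]
force: [0.2, -0.5, -0.5]
opening: 0.2
```

```bash
python3 - <<'E'
from w import *
where();s=bot.read_state(); p,d=bot.capture("wrist"); cv2.imwrite("pics/w11.png",p)
for b in blobs(p,cam("wrist",s),q): print(b)
E
```

```text
t 16.3 tcp tray [-87.1  -0.8] z 53.0 turn 0.0 F [ 0.2 -0.5 -0.5] j [ -1.  38. 104.  -0.  38. -56.] op 0.2
(array([322.6, 170.8]), [52, 52, 2019], array([0.4823, 0.1271, 0.055 ]), array([-132.2,    1.1]))
(array([320.3, 213.1]), [55, 29, 1197], array([0.4991, 0.1141, 0.055 ]), array([-110.9,    0. ]))
(array([268.7, 292.4]), [12, 58, 288], array([0.5198, 0.0663, 0.055 ]), array([-66.7, -27.4]))
(array([373.9, 296.7]), [6, 55, 180], array([0.5539, 0.1107, 0.055 ]), array([-64. ,  28.5]))
```

View pics/w11.png

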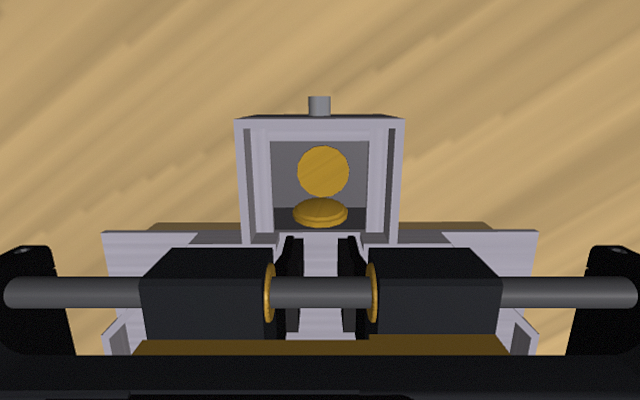

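Emit:
{"name": "servo_tool", "arguments": {"increments": [[0.8, [-5, 0, -40], 0], [0.8, [0, 0, 0], 0], [0.8, [0, 0, 0], 0]]}}

```text
time_s: 16.73
position: [0.5218, 0.097, 0.0929]
tcp_rot: [[-0.821, 0.571, -0.0], [0.571, 0.821, 0.0], [0.0, -0.0, -1.0]]
force: [0.1, 0.2, -0.3]
opening: 0.198
```

```bash
python3 - <<'E'
from w import *
where();s=bot.read_state(); p,d=bot.capture("wrist"); cv2.imwrite("pics/w12.png",p)
c=cam("wrist",s)
for b in blobs(p,c,q):
    print(b)
    u,v=b[0]; z=d[int(v),int(u)]; K,R,t=c; X=R.T@(np.linalg.inv(K)@[u,v,1]*z-t); print("   depth pt tray",(w2t(q,X)*1000).round(1),"z",X[2].round(4))
E
```

```text
t 16.73 tcp tray [-82.5  -1.1] z 92.9 turn 0.0 F [ 0.1  0.2 -0.3] j [ -2.  34. 102.   0.  44. -57.] op 0.2
(array([322.5, 153.9]), [44, 45, 1457], array([0.4842, 0.1258, 0.055 ]), array([-129.8,    1.1]))
   depth pt tray [-123.7    1.4] z 0.0123
(array([320.8, 188.2]), [46, 21, 753], array([0.5007, 0.1131, 0.055 ]), array([-1.091e+02,  1.000e-01]))
   depth pt tray [-1.052e+02  1.000e-01] z 0.0394
(array([268.6, 292.2]), [12, 58, 278], array([0.5391, 0.0441, 0.055 ]), array([-38.2, -34.6]))
   depth pt tray [-115.   -12.8] z 0.1822
```

View pics/w12.png

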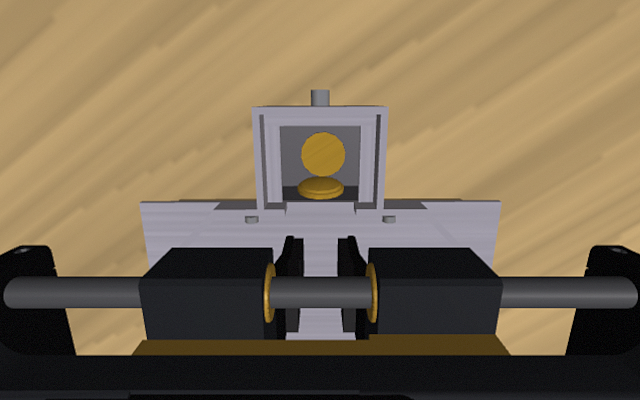

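```bash
python3 - <<'E'
from w import *
s=bot.read_state(); p,d=bot.capture("wrist")
c=cam("wrist",s);K,R,t=c
def pt(u,v):
    z=d[v,u]; return R.T@(np.linalg.inv(K)@[u,v,1]*z-t)
for u in (308,321,334):
    for v in range(130,212,3):
        X=pt(u,v); print(u,v,(w2t(q,X)*1000).round(1),(X[2]*1000).round(1),p[v,u])
cv2.imwrite("pics/w13.png",cv2.resize(p[90:230,240:400],None,fx=4.2,fy=4.2,interpolation=cv2.INTER_CUBIC))
p,d=bot.capture("top"); cv2.imwrite("pics/top13.png",cv2.resize(p[140:300,220:380],None,fx=3.7,fy=3.7,interpolation=cv2.INTER_CUBIC))
E
```

```text
308 130 [-140.4   -9.3] 5.7 [104  98 100]
308 133 [-138.2   -9.3] 4.9 [102  97 100]
308 136 [-136.2   -9.3] 5.9 [100  96  96]
308 139 [-134.8   -9.1] 13.5 [ 43 120 156]
308 142 [-132.8   -9.1] 14.1 [ 45 132 169]
308 145 [-130.6   -9.1] 13.2 [ 44 130 167]
308 148 [-128.4   -9.2] 12.9 [ 45 129 165]
308 151 [-126.3   -9.2] 12.4 [ 42 126 162]
308 154 [-124.    -9.3] 11.8 [ 45 130 166]
308 157 [-121.9   -9.3] 11.9 [ 46 129 166]
308 160 [-119.9   -9.3] 12.7 [ 44 128 163]
308 163 [-117.8   -9.3] 13.2 [ 42 128 164]
308 166 [-115.3   -9.4] 11.5 [ 45 130 167]
308 169 [-113.2   -9.4] 12.0 [ 41 131 171]
308 172 [-109.8   -9.6] 5.6 [101  93  95]
308 175 [-107.5   -9.7] 5.6 [95 90 93]
308 178 [-105.2   -9.7] 5.3 [78 82 89]
308 181 [-108.1   -8.8] 28.7 [22 71 94]
308 184 [-107.4   -8.7] 34.5 [ 26  81 105]
308 187 [-105.7   -8.6] 35.8 [ 28  86 112]
308 190 [-104.6   -8.5] 39.7 [ 34  99 129]
308 193 [-103.1   -8.5] 41.5 [ 30  94 124]
308 196 [-101.    -8.5] 41.4 [ 34 107 139]
308 199 [-99.1  -8.5] 41.6 [42 48 54]
308 202 [-99.2  -8.2] 48.9 [70 68 72]
308 205 [-97.2  -8.3] 49.1 [165 153 157]
308 208 [
[... 1736 characters left out ...]
-117.7    9.3] 12.9 [ 44 128 162]
334 166 [-115.7    9.3] 13.9 [ 43 127 163]
334 169 [-113.2    9.4] 11.7 [ 46 129 166]
334 172 [-111.2    9.4] 12.7 [ 39 129 166]
334 175 [-107.7    9.7] 6.8 [107  93  92]
334 178 [-105.2    9.7] 5.4 [99 92 95]
334 181 [-108.2    8.8] 29.1 [ 19  76 100]
334 184 [-107.2    8.6] 33.9 [ 28  86 112]
334 187 [-106.     8.5] 37.2 [ 30  89 117]
334 190 [-104.5    8.4] 39.3 [ 43 124 160]
334 193 [-102.7    8.4] 40.1 [ 29  98 129]
334 196 [-100.9    8.4] 40.9 [ 43 128 165]
334 199 [-99.1   8.4] 41.6 [46 34 31]
334 202 [-99.1   8.1] 48.6 [89 87 90]
334 205 [-97.8   8.1] 50.8 [165 153 158]
334 208 [-95.    8.2] 48.3 [163 151 155]
334 211 [-93.8   8.1] 50.8 [163 149 154]
```

View pics/w13.png

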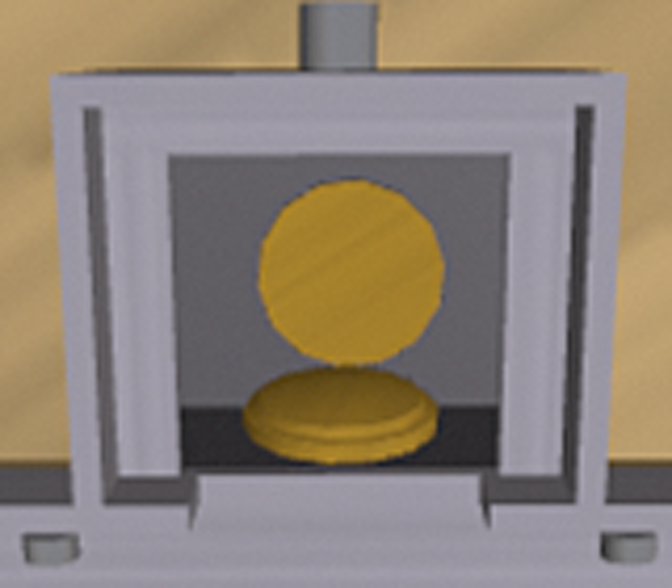

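B is fully below deck level but stands on edge, propped on A's rim against the slot lip. I'll try a gentle nudge of A with the shut fingertips so B lies down before the third concho goes through.

Emit:
{"name": "servo_tool", "arguments": {"increments": [[1.0, [20, 1, 0], 0], [1.0, [21.5, 0, 0], 0], [1.0, [0, 0, 0], 0], [1.0, [0, 0, 0], 0], [1.0, [0, 0, 0], 0]]}}

```text
time_s: 17.5
position: [0.4894, 0.1214, 0.0932]
tcp_rot: [[-0.821, 0.571, 0.001], [0.571, 0.821, -0.0], [-0.001, 0.001, -1.0]]
force: [-0.4, 0.8, 0.0]
opening: 0.006
```

```bash
python3 - <<'E'
from w import *
where();p,d=bot.capture("wrist"); cv2.imwrite("pics/w14.png",p)
E
```

```text
t 17.5 tcp tray [-123.1    0.5] z 93.2 turn 0.0 F [-0.4  0.8  0. ] j [  1.  33. 106.  -0.  41. -54.] op 0.01
```

View pics/w14.png

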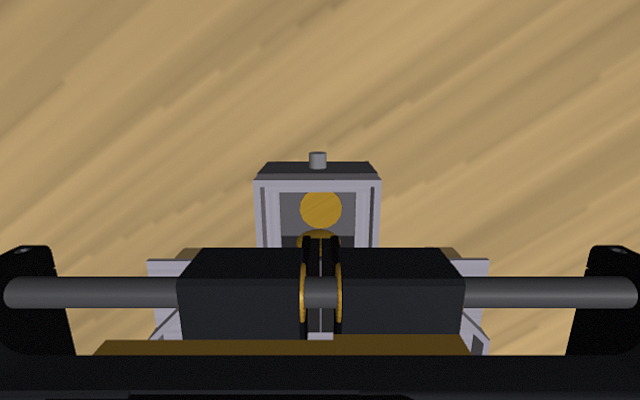

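Emit:
{"name": "servo_tool", "arguments": {"increments": [[1.0, [1, 0, 25], 0], [1.0, [0, 0, 20], 0], [1.0, [0, 0, 15], 0], [1.0, [0, 0, 10], 0], [1.0, [0, 0, 4], 0]]}}

```text
time_s: 18.18
position: [0.4878, 0.122, 0.0185]
tcp_rot: [[-0.821, 0.571, -0.0], [0.571, 0.821, -0.0], [0.0, -0.0, -1.0]]
force: [0.0, 0.4, 0.6]
opening: 0.003
```

Emit:
{"name": "servo_tool", "arguments": {"increments": [[1.0, [0, 0, 3], 0], [1.0, [0, 0, 2], 0], [1.0, [0, 0, 1], 0], [1.0, [0, 0, 0.5], 0]]}}

```text
time_s: 18.68
position: [0.488, 0.1221, 0.0134]
tcp_rot: [[-0.821, 0.571, 0.001], [0.571, 0.821, -0.0], [-0.001, 0.0, -1.0]]
force: [-1.7, -0.1, 8.9]
opening: 0.006
```

Contact with A at about 9 N; now dragging it toward the box's far side.

Emit:
{"name": "servo_tool", "arguments": {"increments": [[1.0, [2, 0, 0], 0], [1.0, [3, 0, 0], 0], [1.0, [3, 0, 0], 0], [1.0, [1, 0, 0], 0], [1.0, [0, 0, -3], 0]]}}

```text
time_s: 19.3
position: [0.4797, 0.1275, 0.0155]
tcp_rot: [[-0.821, 0.571, -0.002], [0.571, 0.821, 0.0], [0.001, -0.001, -1.0]]
force: [0.4, -0.1, -0.5]
opening: 0.005
```

Emit:
{"name": "servo_tool", "arguments": {"increments": [[1.0, [0, 0, -20], 0], [1.0, [0, 0, -25], 0], [1.0, [0, 0, -31], 0], [0.8, [-45, 0, 0], 0], [0.8, [0, 0, 0], 0]]}}

```text
time_s: 19.92
position: [0.5201, 0.1005, 0.0921]
tcp_rot: [[-0.82, 0.573, 0.004], [0.573, 0.82, 0.0], [-0.003, 0.002, -1.0]]
force: [-0.9, -0.2, -0.5]
opening: 0.144
```

```bash
python3 - <<'E'
from w import *
where();s=bot.read_state();p,d=bot.capture("wrist"); cv2.imwrite("pics/w15.png",cv2.resize(p[60:260,200:440],None,fx=3,fy=3,interpolation=cv2.INTER_CUBIC))
c=cam("wrist",s);K,R,t=c
for u in (320,):
    for v in range(120,220,3):
        z=d[v,u]; X= R.T@(np.linalg.inv(K)@[u,v,1]*z-t); print(u,v,(w2t(q,X)*1000).round(1),(X[2]*1000).round(1),p[v,u])
E
```

```text
t 19.93 tcp tray [-85.9   0.8] z 92.1 turn 0.1 F [-0.9 -0.2 -0.5] j [ -1.  34. 102.   0.  43. -56.] op 0.14
320 120 [-153.1    1.8] 64.1 [162 151 155]
320 123 [-150.6    1.8] 49.2 [163 151 155]
320 126 [-148.9    1.8] 49.9 [168 155 160]
320 129 [-147.2    1.8] 50.1 [164 153 156]
320 132 [-141.7    1.9] 5.6 [108 102 104]
320 135 [-140.1    1.8] 11.5 [ 65 101 125]
320 138 [-138.2    1.8] 13.3 [ 47 132 168]
320 141 [-136.1    1.8] 12.8 [ 43 127 164]
320 144 [-133.9    1.8] 12.4 [ 44 127 162]
320 147 [-131.8    1.8] 12.4 [ 40 127 163]
320 150 [-129.7    1.8] 11.8 [ 43 126 162]
320 153 [-127.7    1.8] 13.3 [ 42 128 162]
320 156 [-125.5    1.8] 12.4 [ 44 129 165]
320 159 [-123.3    1.8] 12.5 [ 45 129 165]
320 162 [-121.1    1.8] 12.0 [ 41 125 161]
320 165 [-118.9    1.8] 11.9 [ 44 125 160]
320 168 [-117.     1.8] 13.5 [ 45 127 163]
320 171 [-114.7    1.8] 12.7 [ 44 128 164]
320 174 [-112.3    1.8] 12.0 [ 42 126 163]
320 177 [-110.2    1.7] 12.4 [ 44 130 167]
320 180 [-109.9    1.7] 20.8 [21 53 69]
320 183 [-109.4    1.7] 27.7 [26 76 99]
320 186 [-108.7    1.7] 33.4 [ 25  86 110]
320 189 [-107.3    1.7] 36.2 [ 30  92 121]
320 192 [-106.     1.7] 39.1 [ 30  97 127]
320 195 [-104.4    1.7] 40.4 [ 38 111 144]
320 198 [-102.7    1.7] 41.7 [ 38 118 152]
320 201 [-101.1    1.7] 43.2 [ 41 127 163]
320 204 [-98.9   1.6] 42.6 [ 42  84 107]
320 207 [-99.1   1.6] 49.7 [110 101 107]
320 210 [-97.5   1.6] 51.1 [165 153 156]
320 213 [-95.2   1.6] 49.8 [163 151 155]
320 216 [-93.3   1.6] 50.3 [160 149 153]
320 219 [-91.2   1.6] 49.9 [156 145 148]
```

View pics/w15.png

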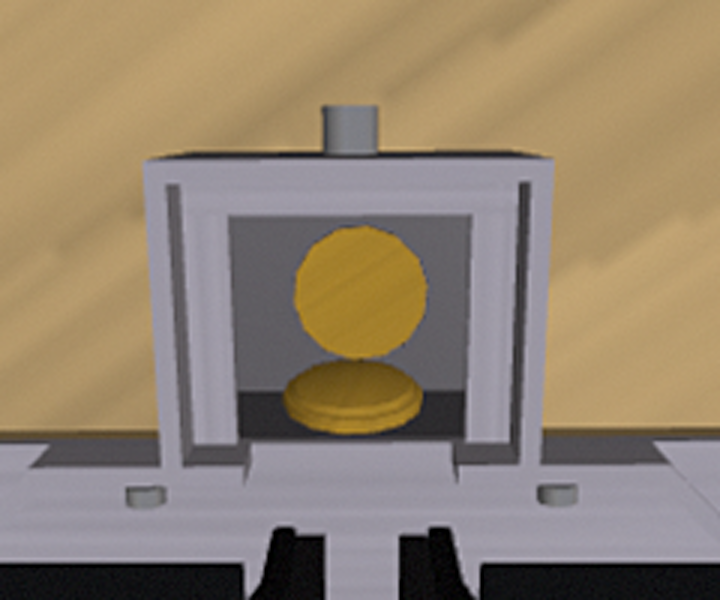

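The drag slipped: A moved only about 1.5 mm. I'll push B's face toward the gate-side box wall instead. Its foot should drop off A to the floor and leave the slot clear for C.

Emit:
{"name": "servo_tool", "arguments": {"increments": [[1.0, [20, 0, 0], 0], [1.0, [20, 0, 0], 0], [1.0, [0, 0, 0], 0], [1.0, [2, 0, 20], 0], [1.0, [0, 0, 20], 0]]}}

```text
time_s: 20.6
position: [0.483, 0.1261, 0.0515]
tcp_rot: [[-0.821, 0.57, 0.002], [0.57, 0.821, -0.0], [-0.001, 0.001, -1.0]]
force: [-0.4, -0.3, 0.4]
opening: 0.007
```

Emit:
{"name": "servo_tool", "arguments": {"increments": [[1.0, [0, 0, 20], 0], [1.0, [0, 0, 10], 0], [1.0, [0, 0, 5], 0], [1.0, [0, 0, 0], 0]]}}

```text
time_s: 21.1
position: [0.4829, 0.1256, 0.0166]
tcp_rot: [[-0.821, 0.571, 0.0], [0.571, 0.821, -0.0], [-0.0, 0.0, -1.0]]
force: [0.3, 0.5, 0.4]
opening: 0.003
```

```bash
python3 w.py
```

```text
t 21.1 tcp tray [-130.8    0.2] z 16.6 turn -0.0 F [0.3 0.5 0.4] j [  2.  41. 108.  -0.  30. -53.] op 0.0
```

Emit:
{"name": "servo_tool", "arguments": {"increments": [[1.0, [-6, 0, 0], 0], [1.0, [-4, 0, 0], 0], [1.0, [-2, 0, 0], 0], [1.0, [-2, 0, 0], 0], [1.0, [-2, 0, 0], 0]]}}

```text
time_s: 21.72
position: [0.4941, 0.1172, 0.0165]
tcp_rot: [[-0.82, 0.572, -0.004], [0.572, 0.82, 0.001], [0.004, -0.001, -1.0]]
force: [-4.4, 7.6, 2.6]
opening: 0.006
```

Emit:
{"name": "servo_tool", "arguments": {"increments": [[1.0, [-2, 0, 0], 0], [1.0, [-1, 0, 0], 0], [1.0, [0, 0, 0], 0]]}}

```text
time_s: 22.1
position: [0.4939, 0.1169, 0.0164]
tcp_rot: [[-0.82, 0.572, -0.009], [0.572, 0.82, 0.003], [0.009, -0.003, -1.0]]
force: [-5.2, 10.8, 5.0]
opening: 0.004
```

```bash
python3 w.py
```

```text
t 22.1 tcp tray [-116.9   -0.7] z 16.4 turn 0.1 F [-5.2 10.8  5. ] j [  1.  41. 107.   0.  32. -55.] op 0.0
```

Emit:
{"name": "servo_tool", "arguments": {"increments": [[1.0, [6, 0, 0], 0], [1.0, [6, 0, -5], 0], [1.0, [0, 0, -25], 0], [1.0, [0, 0, -25], 0], [1.0, [0, 0, -21], 0]]}}

```text
time_s: 22.72
position: [0.489, 0.1213, 0.0938]
tcp_rot: [[-0.821, 0.571, 0.002], [0.571, 0.821, -0.0], [-0.001, 0.001, -1.0]]
force: [0.3, -0.3, -0.4]
opening: 0.005
```

Emit:
{"name": "servo_tool", "arguments": {"increments": [[0.8, [-45, 0, 0], 0], [0.8, [0, 0, 0], 0], [0.8, [0, 0, 0], 0]]}}

```text
time_s: 23.1
position: [0.5248, 0.0957, 0.0925]
tcp_rot: [[-0.82, 0.572, -0.001], [0.572, 0.82, 0.0], [0.001, -0.001, -1.0]]
force: [1.1, -0.3, 0.1]
opening: 0.182
```

```bash
python3 - <<'E'
from w import *
where();s=bot.read_state();p,d=bot.capture("wrist"); cv2.imwrite("pics/w16.png",cv2.resize(p[60:260,200:440],None,fx=3,fy=3,interpolation=cv2.INTER_CUBIC))
c=cam("wrist",s);K,R,t=c
for u in (320,):
    for v in range(126,230,3):
        z=d[v,u]; X= R.T@(np.linalg.inv(K)@[u,v,1]*z-t); print(u,v,(w2t(q,X)*1000).round(1),(X[2]*1000).round(1),p[v,u])
E
```

```text
t 23.1 tcp tray [-79.3  -0.5] z 92.5 turn 0.0 F [ 1.1 -0.3  0.1] j [ -2.  34. 102.  -0.  44. -57.] op 0.18
320 126 [-140.     0.3] 12.3 [ 66  98 121]
320 129 [-138.     0.2] 12.6 [ 42 130 167]
320 132 [-136.     0.2] 13.0 [ 44 128 162]
320 135 [-134.     0.2] 13.4 [ 45 128 163]
320 138 [-131.8    0.2] 12.6 [ 43 128 164]
320 141 [-129.8    0.2] 12.8 [ 47 132 168]
320 144 [-127.7    0.2] 12.8 [ 43 124 160]
320 147 [-125.5    0.2] 12.1 [ 45 129 166]
320 150 [-123.3    0.2] 12.1 [ 41 126 162]
320 153 [-121.3    0.2] 12.8 [ 44 128 165]
320 156 [-119.2    0.2] 12.8 [ 41 125 161]
320 159 [-116.8    0.2] 11.6 [ 42 126 160]
320 162 [-114.6    0.2] 11.5 [ 48 129 165]
320 165 [-112.5    0.2] 11.8 [ 42 126 163]
320 168 [-110.6    0.2] 13.1 [ 40 127 164]
320 171 [-107.2    0.2] 6.8 [ 91  99 110]
320 174 [-104.5    0.2] 5.0 [107  97  99]
320 177 [-106.2    0.2] 23.7 [21 67 89]
320 180 [-105.6    0.2] 30.5 [ 26  80 105]
320 183 [-104.5    0.2] 34.7 [ 30  83 108]
320 186 [-102.8    0.2] 36.0 [ 36 115 148]
320 189 [-101.1    0.2] 37.4 [ 42 130 167]
320 192 [-99.    0.2] 37.2 [ 44  93 114]
320 195 [-99.1   0.2] 45.1 [45 43 45]
320 198 [-98.6   0.2] 50.6 [162 151 154]
320 201 [-96.1   0.2] 48.4 [165 154 157]
320 204 [-94.6   0.2] 50.1 [162 151 154]
320 207 [-92.1   0.2] 48.5 [160 147 153]
320 210 [-90.5   0.2] 49.5 [157 144 150]
320 213 [-88.6   0.2] 49.8 [162 149 154]
320 216 [-86.4   0.2] 49.4 [159 147 151]
320 219 [-84.6   0.2] 49.9 [162 150 154]
320 222 [-82.6   0.2] 49.9 [164 152 157]
320 225 [-80.6   0.2] 50.0 [160 148 153]
320 228 [-78.5   0.2] 49.8 [163 152 156]
```

View pics/w16.png

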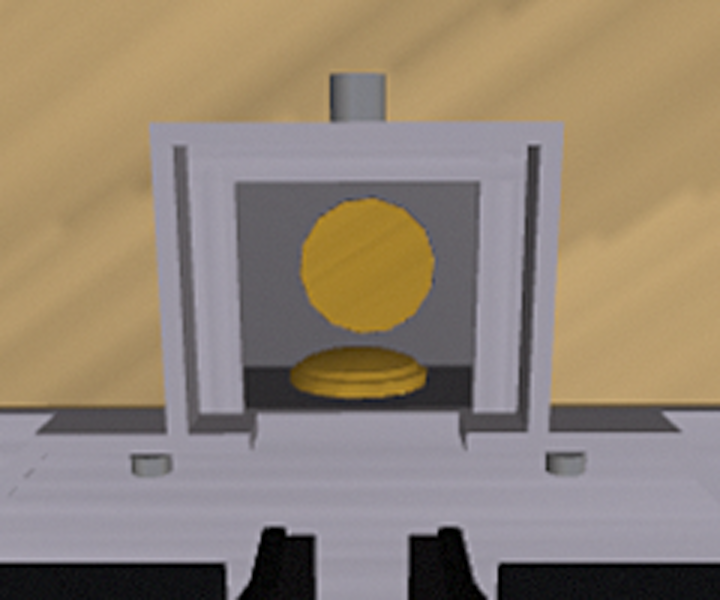

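Emit:
{"name": "servo_tool", "arguments": {"increments": [[0.8, [-48, -26, 0], 0], [0.8, [-49, -26, 0], 0], [0.8, [-48, -26, 0], 0], [0.8, [0, 0, 0], 10], [0.8, [0, 0, 0], 10]]}}

```text
time_s: 23.78
position: [0.5988, -0.0511, 0.0919]
tcp_rot: [[-0.57, 0.821, -0.002], [0.821, 0.57, 0.001], [0.002, -0.001, -1.0]]
force: [-0.5, -0.4, -0.3]
opening: 0.2
```

Emit:
{"name": "servo_tool", "arguments": {"increments": [[0.8, [0, 0, 0], 10], [0.8, [0, 0, 0], 10], [0.8, [0, 0, 0], 10], [0.8, [0, 0, 0], 10], [0.8, [0, 0, 0], 10]]}}

```text
time_s: 24.4
position: [0.5986, -0.0499, 0.092]
tcp_rot: [[0.261, 0.965, -0.002], [0.965, -0.261, 0.001], [-0.0, -0.002, -1.0]]
force: [-0.2, -0.1, 0.1]
opening: 0.202
```

Emit:
{"name": "servo_tool", "arguments": {"increments": [[0.8, [0, 0, 0], 0], [0.8, [0, 0, 0], 0]]}}

```text
time_s: 24.65
position: [0.5994, -0.0505, 0.0923]
tcp_rot: [[0.253, 0.967, -0.001], [0.967, -0.253, 0.0], [-0.0, -0.001, -1.0]]
force: [-0.9, -0.1, -0.6]
opening: 0.2
```

```bash
python3 - <<'E'
from w import *
where();s=bot.read_state(); p,d=bot.capture("wrist"); cv2.imwrite("pics/w17.png",p)
for b in blobs(p,cam("wrist",s),q): print(b)
E
```

```text
t 24.65 tcp tray [ 65.4 -77.8] z 92.3 turn 69.8 F [-0.9 -0.1 -0.6] j [-15.  38.  92.  -0.  50.  -1.] op 0.2
(array([70.7,  8.8]), [24, 24, 373], array([0.5044, 0.1029, 0.055 ]), array([-100.2,   -6.1]))
(array([374.7,  32.3]), [85, 72, 2010], array([0.6563, 0.0514, 0.055 ]), array([53.9, 38.4]))
(array([324.9, 188.1]), [51, 49, 1931], array([ 0.6092, -0.0247,  0.055 ]), array([ 58.7, -51. ]))
```

View pics/w17.png

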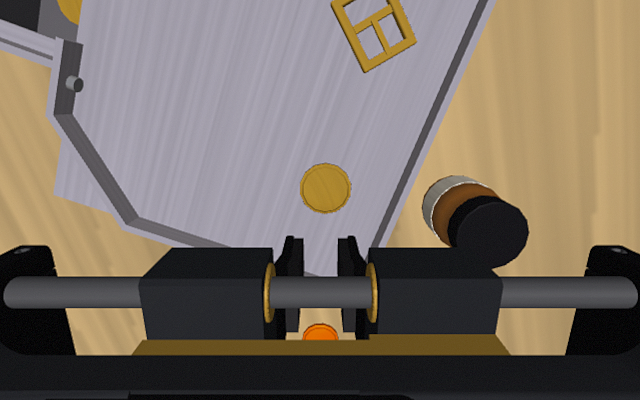

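Emit:
{"name": "servo_tool", "arguments": {"increments": [[0.8, [0, 3, 25], 0], [0.8, [0, 0, 10], 0], [0.8, [0, 0, 3], 0], [0.8, [0, 0, 1], 0], [0.8, [5, 0, 0], 0]]}}

```text
time_s: 25.32
position: [0.6045, -0.0471, 0.054]
tcp_rot: [[0.256, 0.967, 0.001], [0.967, -0.256, -0.0], [-0.0, 0.001, -1.0]]
force: [0.3, -1.0, 0.6]
opening: 0.2
```

Emit:
{"name": "servo_tool", "arguments": {"increments": [[0.8, [6, 0, 0], 0], [0.8, [8, 0, 0], 0], [0.8, [8, 0, 0], 0], [0.8, [8, 0, 0], 0], [0.8, [8, 0, 0], 0]]}}

```text
time_s: 25.95
position: [0.6141, -0.0096, 0.0536]
tcp_rot: [[0.256, 0.967, 0.0], [0.967, -0.256, -0.0], [-0.0, 0.0, -1.0]]
force: [0.1, -0.5, 0.5]
opening: 0.204
```

Emit:
{"name": "servo_tool", "arguments": {"increments": [[0.8, [8, 0, 0], 0], [0.8, [5, 0, 0], 0], [0.8, [0, 0, 0], 0]]}}

```text
time_s: 26.32
position: [0.6173, 0.0029, 0.0535]
tcp_rot: [[0.256, 0.967, -0.0], [0.967, -0.256, 0.0], [0.0, -0.0, -1.0]]
force: [-0.0, 0.6, -0.1]
opening: 0.201
```

```bash
python3 - <<'E'
from w import *
where();s=bot.read_state(); p,d=bot.capture("wrist"); cv2.imwrite("pics/w18.png",p)
for b in blobs(p,cam("wrist",s),q): print(b)
E
```

```text
t 26.32 tcp tray [ 49.6 -23.8] z 53.5 turn 70.0 F [-0.   0.6 -0.1] j [-10.  42.  90.   0.  47.   5.] op 0.2
(array([32.6, 87.7]), [26, 47, 867], array([0.5143, 0.1165, 0.055 ]), array([-99.9,  10.7]))
(array([372.9, 134.8]), [97, 107, 3236], array([0.6572, 0.0571, 0.055 ]), array([51.3, 43.5]))
(array([320.2, 210.9]), [62, 59, 2833], array([0.624 , 0.0275, 0.055 ]), array([41. ,  0.3]))
(array([373.5, 293.2]), [6, 58, 189], array([ 0.6396, -0.0242,  0.055 ]), array([ 83.4, -33.3]))
(array([334.1, 346.1]), [378, 21, 5966], array([ 0.6111, -0.0513,  0.055 ]), array([ 75.5, -71.8]))
```

View pics/w18.png

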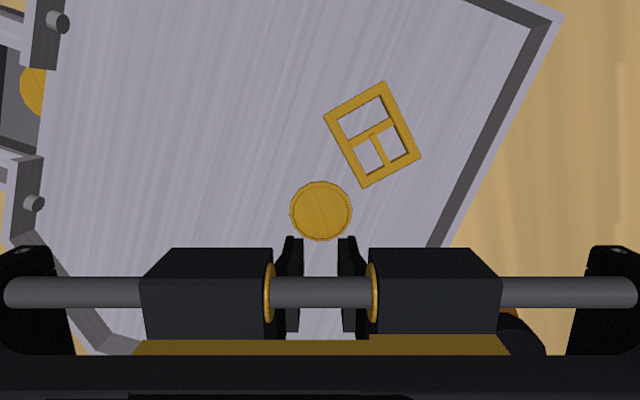

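```bash
python3 - <<'E'
from w import *
s=bot.read_state();c=cam("wrist",s)
for uv in ((365,187),(421,157),(386,82),(324,115)): print((w2t(q,ray(c,uv,.056))*1000).round(1))
for uv in ((290,238),(303,238),(339,238),(352,238)):
    for z in (.0535,.065): print(uv,z,(w2t(q,ray(c,uv,z))*1000-[49.6,-23.8]).round(1))
E
```

```text
[57.1 19. ]
[76.4 41.5]
[47.9 66.6]
[27.  43.9]
(290, 238) 0.0535 [-17.9   4.4]
(290, 238) 0.065 [-18.5   9.2]
(303, 238) 0.0535 [-11.6   6.7]
(303, 238) 0.065 [-12.7  11.3]
(339, 238) 0.0535 [ 5.7 12.9]
(339, 238) 0.065 [ 3.4 17.2]
(352, 238) 0.0535 [11.9 15.2]
(352, 238) 0.065 [ 9.2 19.3]
```

Emit:
{"name": "servo_tool", "arguments": {"increments": [[0.8, [-12, 0, 0], 0], [0.88, [0, 0, -20], 0], [0.88, [0, 0, -10], -10], [0.88, [0, 0, 0], -10], [0.88, [0, 0, 0], -10]]}}

```text
time_s: 27.0
position: [0.6139, -0.0104, 0.0838]
tcp_rot: [[-0.266, 0.964, 0.0], [0.964, 0.266, -0.0], [-0.0, 0.0, -1.0]]
force: [0.3, 0.6, -0.4]
opening: 0.119
```

Emit:
{"name": "servo_tool", "arguments": {"increments": [[0.88, [0, 0, 0], -10], [0.88, [0, 0, 0], -10], [0.88, [0, 0, 0], -10], [0.88, [0, 0, 0], -10], [0.88, [-18, 33, 0], 0]]}}

```text
time_s: 27.62
position: [0.6452, 0.0057, 0.0831]
tcp_rot: [[-0.82, 0.573, -0.005], [0.573, 0.82, 0.0], [0.004, -0.003, -1.0]]
force: [0.4, -0.5, -0.2]
opening: 0.121
```

Emit:
{"name": "servo_tool", "arguments": {"increments": [[0.88, [0, 0, 0], 0], [0.88, [0, 0, 0], 0]]}}

```text
time_s: 27.88
position: [0.6468, 0.0069, 0.0832]
tcp_rot: [[-0.821, 0.572, -0.002], [0.572, 0.821, -0.0], [0.001, -0.001, -1.0]]
force: [0.2, 0.8, -0.2]
opening: 0.121
```

```bash
python3 - <<'E'
from w import *
where();s=bot.read_state(); p,d=bot.capture("wrist"); cv2.imwrite("pics/w19.png",p)
for b in blobs(p,cam("wrist",s),q): print(b)
E
```

```text
t 27.88 tcp tray [71.6 -3.6] z 83.2 turn 0.0 F [ 0.2  0.8 -0.2] j [ -9.  42.  85.  -0.  54. -64.] op 0.12
(array([323.3, 184.5]), [53, 52, 2149], array([0.6227, 0.0268, 0.055 ]), array([40.4, -1.1]))
(array([397.9, 202.1]), [84, 82, 1916], array([0.6562, 0.0564, 0.055 ]), array([51. , 42.4]))
(array([282.3, 292.6]), [9, 58, 237], array([ 0.6654, -0.0343,  0.055 ]), array([110.4, -26.8]))
```

View pics/w19.png

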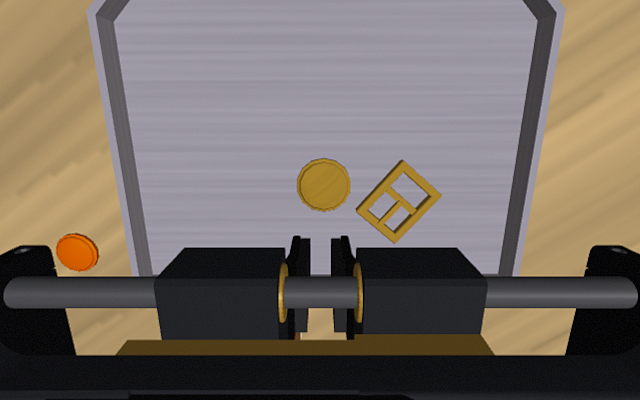

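Emit:
{"name": "servo_tool", "arguments": {"increments": [[0.88, [0, 1, 20], 0], [0.88, [0, 0, 8], 0], [0.88, [0, 0, 2], 0], [0.88, [4, 0, 0], 0], [0.88, [6, 0, 0], 0]]}}

```text
time_s: 28.55
position: [0.6402, 0.0142, 0.0539]
tcp_rot: [[-0.821, 0.571, 0.001], [0.571, 0.821, -0.0], [-0.001, 0.0, -1.0]]
force: [0.3, -0.5, -0.5]
opening: 0.12
```

Emit:
{"name": "servo_tool", "arguments": {"increments": [[0.88, [8, 0, 0], 0], [0.88, [9, 0, 0], 0], [0.88, [9, 0, 0], 0], [0.88, [9, 0, 0], 0], [0.88, [9, 0, 0], 0]]}}

```text
time_s: 29.18
position: [0.6037, 0.0396, 0.0537]
tcp_rot: [[-0.821, 0.571, 0.0], [0.571, 0.821, -0.0], [-0.0, 0.0, -1.0]]
force: [0.7, 0.5, 0.0]
opening: 0.118
```

Emit:
{"name": "servo_tool", "arguments": {"increments": [[0.88, [9, 0, 0], 0], [0.88, [9, 0, 0], 0], [0.88, [8, 0, 0], 0], [0.88, [6, 0, 0], 0], [0.88, [4, 0, 0], 0]]}}

```text
time_s: 29.8
position: [0.5742, 0.06, 0.0535]
tcp_rot: [[-0.821, 0.571, -0.0], [0.571, 0.821, -0.0], [-0.0, -0.0, -1.0]]
force: [0.3, 0.2, -0.0]
opening: 0.122
```

Emit:
{"name": "servo_tool", "arguments": {"increments": [[0.88, [0, 0, 0], 0], [0.88, [0, 0, 0], 0]]}}

```text
time_s: 30.05
position: [0.5745, 0.0598, 0.0535]
tcp_rot: [[-0.821, 0.571, -0.0], [0.571, 0.821, 0.0], [0.0, -0.0, -1.0]]
force: [-0.2, -0.7, -0.6]
opening: 0.123
```

```bash
python3 - <<'E'
from w import *
where();s=bot.read_state(); p,d=bot.capture("wrist"); cv2.imwrite("pics/w20.png",p)
for b in blobs(p,cam("wrist",s),q): print(b)
E
```

```text
t 30.05 tcp tray [-18.   -1.5] z 53.5 turn 0.0 F [-0.2 -0.7 -0.6] j [ -5.  40.  96.   0.  43. -60.] op 0.12
(array([324.1,  45.1]), [57, 62, 2712], array([0.4937, 0.1191, 0.055 ]), array([-118.3,    1. ]))
(array([321.1,  86.6]), [56, 11, 515], array([0.5069, 0.1083, 0.055 ]), array([-101.2,   -0.3]))
(array([320.1, 206.6]), [61, 60, 2867], array([0.5527, 0.0758, 0.055 ]), array([-45.1,  -0.8]))
(array([282.4, 277.8]), [9, 34, 138], array([0.5735, 0.0372, 0.055 ]), array([ -6. , -20.6]))
```

View pics/w20.png

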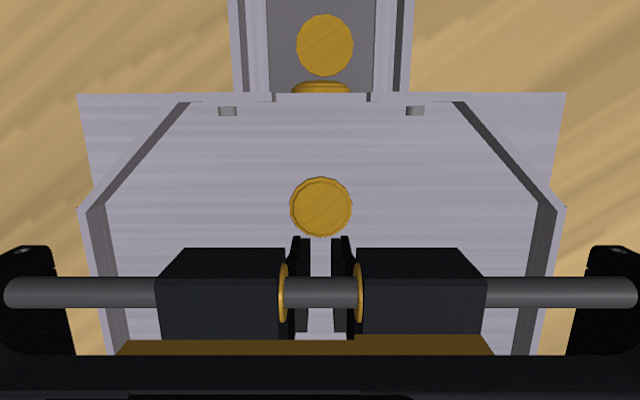

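Emit:
{"name": "servo_tool", "arguments": {"increments": [[0.88, [5, 0.5, 0], 0], [0.88, [7, 0, 0], 0], [0.88, [8, 0, 0], 0], [0.88, [8, 0, 0], 0], [0.88, [8, 0, 0], 0]]}}

```text
time_s: 30.72
position: [0.5445, 0.0812, 0.0536]
tcp_rot: [[-0.821, 0.571, -0.0], [0.571, 0.821, 0.0], [0.0, -0.0, -1.0]]
force: [0.8, 0.2, -0.1]
opening: 0.119
```

Emit:
{"name": "servo_tool", "arguments": {"increments": [[0.88, [8, 0, 0], 0], [0.88, [7, 0, 0], 0], [0.88, [6, 0, 0], 0], [0.88, [5, 0, 0], 0], [0.88, [4, 0, 0], 0]]}}

```text
time_s: 31.35
position: [0.5203, 0.0981, 0.0536]
tcp_rot: [[-0.821, 0.571, -0.0], [0.571, 0.821, 0.0], [0.0, -0.0, -1.0]]
force: [0.6, 0.3, -1.0]
opening: 0.12
```

Emit:
{"name": "servo_tool", "arguments": {"increments": [[0.88, [2, 0, 0], 0], [0.88, [0, 0, 0], 0], [0.88, [0, 0, 0], 0]]}}

```text
time_s: 31.72
position: [0.5191, 0.099, 0.0535]
tcp_rot: [[-0.821, 0.571, 0.0], [0.571, 0.821, -0.0], [-0.0, 0.0, -1.0]]
force: [0.3, 0.2, 0.2]
opening: 0.12
```

```bash
python3 - <<'E'
from w import *
where();s=bot.read_state(); p,d=bot.capture("wrist"); cv2.imwrite("pics/w21.png",p)
for b in blobs(p,cam("wrist",s),q): print(b)
E
```

```text
t 31.73 tcp tray [-85.9  -0.9] z 53.5 turn 0.0 F [0.3 0.2 0.2] j [ -1.  38. 104.  -0.  38. -56.] op 0.12
(array([323.7, 163. ]), [53, 53, 2421], array([0.4806, 0.1289, 0.055 ]), array([-134.6,    1.5]))
(array([320.6, 211.1]), [53, 20, 803], array([0.4995, 0.1139, 0.055 ]), array([-1.105e+02,  1.000e-01]))
(array([282.6, 277.4]), [9, 34, 138], array([0.518 , 0.0766, 0.055 ]), array([-74. , -19.9]))
```

View pics/w21.png

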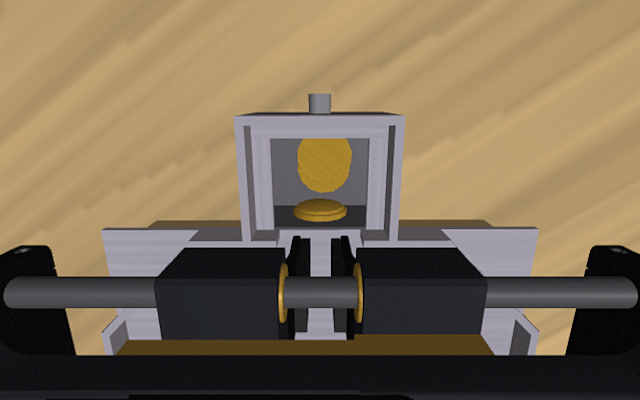

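Emit:
{"name": "servo_tool", "arguments": {"increments": [[0.88, [-6, 0, -30], 0], [0.88, [-30, 0, -50], 0], [0.88, [-40, 0, -45], 0], [0.88, [-40, 0, -30], 0], [0.88, [0, 0, 0], 0]]}}

```text
time_s: 32.4
position: [0.6188, 0.0305, 0.2119]
tcp_rot: [[-0.819, 0.573, 0.01], [0.573, 0.819, -0.002], [-0.009, 0.004, -1.0]]
force: [-0.8, 0.3, -0.9]
opening: 0.123
```

Emit:
{"name": "servo_tool", "arguments": {"increments": [[0.88, [0, 0, 0], 0], [0.88, [0, 0, 0], 0], [0.88, [0, 0, 0], 0]]}}

```text
time_s: 32.78
position: [0.6128, 0.0335, 0.2074]
tcp_rot: [[-0.821, 0.571, -0.003], [0.571, 0.821, 0.0], [0.003, -0.001, -1.0]]
force: [-1.1, -0.2, 0.6]
opening: 0.117
```

```bash
python3 - <<'E'
from w import *
where();s=bot.read_state(); p,d=bot.capture("wrist"); cv2.imwrite("pics/w22.png",p)
c=cam("wrist",s);K,R,t=c
for b in blobs(p,c,q):
    u,v=b[0].astype(int); X= R.T@(np.linalg.inv(K)@[u,v,1]*d[v,u]-t); print(b[0],b[1],b[3],"depth:",(w2t(q,X)*1000).round(1),(X[2]*1000).round(1))
p,d=bot.capture("top"); cv2.imwrite("pics/top22.png",cv2.resize(p[140:300,100:420],None,fx=2.5,fy=2.5,interpolation=cv2.INTER_CUBIC))
E
```

```text
t 32.77 tcp tray [28.4 -1.2] z 207.4 turn -0.0 F [-1.1 -0.2  0.6] j [ -7.  30.  85.   0.  65. -63.] op 0.12
[322.8  17.4] [33, 41, 1117] [-116.4    1.7] depth: [-124.6    1.2] 19.5
[364.6 209.3] [50, 49, 650] [51.  42.5] depth: [50.7 41.9] 55.1
[282.2 292.8] [10, 57, 240] [142.3 -40.2] depth: [-4.8 -9.4] 298.3
```

View pics/w22.png

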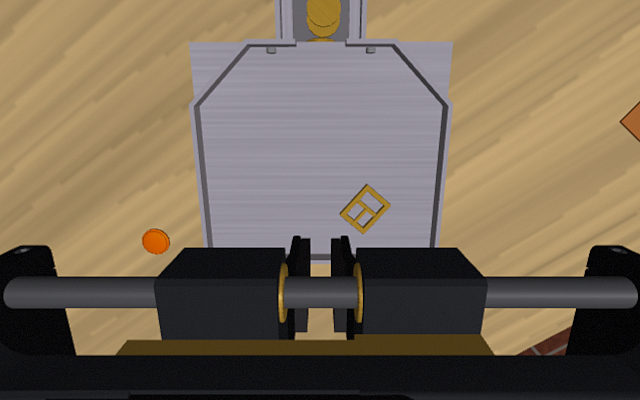

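View pics/top22.png

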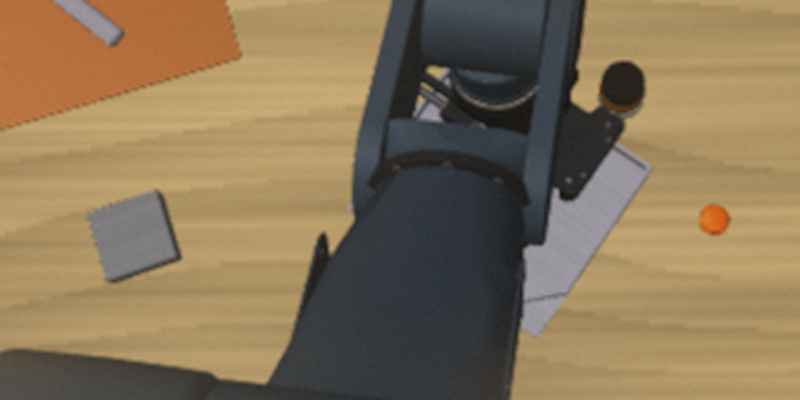

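```bash
python3 -c "
from rig import bot
print(bot.hand_in())"
```

```text
the job is handed in; nothing more can be done
None
```

All three conchos went through the gate one at a time, each in the catch box before the next was pushed. I handed the job in at about 33 s of the allowed 72 s. The conchos were only slid, with the two fingertips as a cradle.

**Final checks**
- **Pan:** it is empty except for the buckle, still at about (51, 42.5) mm in the tray frame, where I first measured it.
- **Bystanders:** in the last top view the jar, the anvil and the orange look-alike look unmoved. I did not check the maul again after the first pictures, but the arm never went near it.
- **Catch box:** the third concho lies flat on the first, its top at about z 19.5 mm. The second stands on edge against the box's gate-side wall, wholly below the deck, its top at about z 37 mm when last measured, before the third went in.

**Irregularities**
- **Standing concho:** the second concho first came to rest on edge on the first one's rim, its top at about z 44 mm. I reached through the slot with the shut fingers to correct it before sending the third.
- **Corrections:** dragging the first concho slipped and moved it only about 1.5 mm. A push of about 12 N then dropped the second onto the box floor, but it stayed standing and did not lie flat.

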